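# Set up a fan for an airflow test on the cooler rig

### The job

Hang the fan by its hook carrier on the empty half of the rail (the half away from the tower cooler), then slide it along the rail, without lifting it off, until it is squarely in front of the cooler with its sides in line with the cooler's sides, and let go of it. Then take the airflow probe from its sloping rest and stand it upright, foot down, in the small square cup on the robot side of the cooler, and last push the switch lever fully over to turn the fan on. Leave the drive, the screwdriver and the jar where they are.

Things in the scene. Friction and masses are not known exactly. Their poses are not given: they have to be found in the camera images.
- rig: Fixed test rig: horizontal round steel rail, 12 mm diameter, 400 mm long, along the rig's y axis between two white posts 18 x 14 mm (at y = -200 and +200 mm, tops at z 212 mm). The rail's axis is at x = 0, z = 200 mm. Origin: on the bench midway under the rail; x points away from the robot, z up.
- cooler: Fixed tower cooler, a stack of aluminium fins 50 (x) x 92 (y) mm, 152 mm high, on the robot's side of the rail, its centre 70 mm before the rail and 85 to 130 mm to one side of the rail's middle. Origin: on the bench under its centre; axes parallel to the rig's. The fan's place is where the carrier has the same y as the cooler, in the cooler's frame.
- board: Fixed low circuit board on standoffs, 85 (x) x 110 (y) mm, 36 mm high at its small heatsink, beside the other (empty) half of the rail on the robot's side. Origin: on the bench under its centre. Not to be used.
- carrier: Tan fan with brown blades, 92 wide (y) x 92 high x 25 mm thick (x), standing on two feet (50 mm long in x), with a steel hook and black grip tab on top; 160 to 260 g. Origin: centre of its underside, z up. Fan and bracket reach z = 100 mm. To hang, turn its x as the rig's x (away from the robot); it then hangs with its origin 65 mm above the bench.
- hook_seat (a point): Where the rail's axis sits in the hook when hung: carrier x = y = 0, z = 135 mm. Hook 40 mm wide (y): leg at x -22 to -18 rises from the fan to a ridged roof over the seat; a short lip at x +18 to +22 reaches down to z = 127. The mouth opens to the carrier's +x between z = 100 and 127: the rail enters there sideways, then the carrier is lowered about 20 mm.
- carrier_tab (a point): Grip point of the carrier: in its black grip tab, 18 (x) x 24 (y) mm, carrier z 145 to 195 mm, centred over the hook; this point is at z = 172 mm.
- rest: Fixed sloping rest of the probe: a grey trough 34 mm wide and 110 mm long, leaning 30 degrees from vertical so that its upper end points to the rest's -x (towards the robot). Origin: on the bench under the middle of its base; the base reaches 65 mm in +x and 40 mm in -x; the probe's foot sits at x = +55, z = 30 mm.
- probe: Airflow probe: a plain square black bar, 14 x 14 x 170 mm, 60 g, with a steel foot band. Origin: centre of its foot's end face; its z runs along the bar to the top. It starts lying in the trough, leaning 30 degrees from vertical with its top towards the rest's -x; the upper 60 mm stand free of the trough and can be gripped on the two side faces (across y). Draw it out along its own z.
- cup: Fixed square aluminium holder cup for the probe, on the robot's side of the cooler, outside 36 x 36 mm, 55 mm high, walls 5 mm, opening 26 x 26 mm. Origin: centre of its underside, z up; axes parallel to the cooler's.
- cup_in (a point): Centre of the cup's inner floor, 5 mm above the bench.
- switch_base: Fixed block of the switch. Origin: centre of its underside, 70 (x) x 50 (y) x 25 mm; the lever turns about the block's y axis at z = 22 mm and swings from its -x to its +x side.
- switch_tip (a point): Centre of the 26 mm black ball at the lever's tip, 80 mm from the pivot (moves with it); light to push, under 2 N. At the middle of its swing it is upright.
- switch (a joint): Angle of the switch lever, rad: 0 to 0.25 at the start (off, leaning to the base's -x), 1.0 fully over (on, leaning to the base's +x). It stays where it is left.
- drive: Loose hard drive, 147 x 102 x 24 mm, lying flat. Origin: centre of its underside. To be left alone.
- screwdriver: Loose screwdriver lying on the far side of the rail. To be left alone.
- jar: Small closed jar, 52 mm diameter, 60 mm high, on the far side of the rail. Origin: centre of its underside. To be left alone.
Mind the look-alikes: they are no part of the job. What is shaped like the carrier but blue or purple is not meant.

How it is judged (in metres and radians):
On the way, in this order (a step that is already met when the one before it is completed fails the run):
1. the carrier hangs on the rail in the empty half, at least 120 mm along from the cooler's middle (z of carrier in the frame of rig between 0.055 and 0.075 m and x of carrier in the frame of rig between -0.012 and 0.012 m and angle between carrier's own z axis and vertical below 0.15 rad and contact force between carrier and rig above 0.3 N and (y of carrier in the frame of cooler between 0.12 and 0.4 m or y of carrier in the frame of cooler between -0.4 and -0.12 m)), for 0.2 s.
2. hanging on the rail, it slides towards the cooler (z of carrier in the frame of rig between 0.055 and 0.075 m and x of carrier in the frame of rig between -0.012 and 0.012 m and angle between carrier's own z axis and vertical below 0.15 rad and (y of carrier in the frame of cooler between 0.03 and 0.085 m or y of carrier in the frame of cooler between -0.085 and -0.03 m)), for 0.04 s.
3. it hangs in front of the cooler, sides in line within 10 mm, and is let go (z of carrier in the frame of rig between 0.055 and 0.075 m and x of carrier in the frame of rig between -0.012 and 0.012 m and angle between carrier's own z axis and vertical below 0.15 rad and contact force between carrier and rig above 0.3 N and y of carrier in the frame of cooler between -0.01 and 0.01 m and contact force between the fingers and carrier below 0.05 N), for 0.3 s.
4. the probe stands in the cup on its foot, let go (horizontal distance between probe and cup_in below 0.012 m and z of probe in the frame of cup below 0.012 m and angle between probe's own z axis and vertical below 0.27 rad and contact force between the fingers and probe below 0.05 N), for 0.3 s.
5. the lever is pushed over (value of joint switch above 0.85 rad), for 0.1 s.
At the end, for the whole second after the job is handed in: The carrier hangs at rest on the rail (within 10 mm of its hung height, upright within 0.15 rad), its middle within 10 mm of the cooler's along the rail; the probe stands foot down on the floor of the cup, within 0.27 rad of upright; the lever is at 0.85 rad or more; all let go (all of step 3 and all of step 4 and value of joint switch above 0.85 rad and linear speed of each of carrier, probe below 0.03 m/s); the robot touches nothing.
It fails at once if the drive is moved more than 30 mm (distance of drive from where it was at the start of the episode above 0.03 m).
It fails at once if the screwdriver is moved more than 30 mm (distance of screwdriver from where it was at the start of the episode above 0.03 m).
It fails at once if the jar is moved more than 30 mm (distance of jar from where it was at the start of the episode above 0.03 m).
It fails at once if the carrier is lifted out of its hung place near the cooler instead of being slid (z of carrier in the frame of rig between 0.085 and 0.2 m and x of carrier in the frame of rig between -0.03 and 0.03 m and y of carrier in the frame of cooler between -0.09 and 0.09 m).
It also fails if it takes over 72 s, if anything falls off the work surface, if the arm or the gripper's body presses on something with over 40 N, if the wrist force passes 120 N, or if a joint passes its speed limit or range.

### The arm

A 6-joint arm with a two-finger parallel gripper is mounted at the origin on the work surface. World frame = base frame: x ahead of the robot, y to its left, z up, the work surface at z = 0. Lengths are in mm, angles in rad, forces in N, time in s.
With the tool pointing down it reaches from about 350 to 775 mm from the base axis. Payload 7.3 kg.
Tool frame: the origin (TCP) lies at the centre of the arm's flange, where the gripper is bolted on; the fingertips stand 178 mm ahead of it and the grasp point (between the pads) lies 159 mm ahead of it; z points along the fingers, y is the line along which they close (so a half turn about z gives the same grasp; the last joint's range is limited). The gripper opens to 92 mm and grips with 3 to 60 N. Pads are 19 mm wide; open, the fingers measure 130 mm over their backs; the gripper's body (75 mm by 190 mm) begins 47 mm behind the grasp point.
Start: joints at [1.198, 0.342, 1.524, -0, 1.275, -0.146], TCP at [118.029, 511.563, 404.741] pointing down, gripper open.
Joint ranges: [-2.53, 2.53], [-0.77, 2.02], [0.04, 2.7], [-1, 4.14], [0.28, 2.66], [-3.11, 3.11]. Speed limits (rad/s): [2.57, 2.57, 3.14, 3.14, 3.14, 3.14].

### API

Orientations are given as [roll, pitch, yaw] about the fixed x, y, z axes, in that order (R = Rz(yaw) Ry(pitch) Rx(roll)).
In Python, from plant import * gives the robot as it stands. The module is installed in compiled form; this text tells all that it offers.
- The arm moves only by the shell command python3 -m inch 'ROWS'. ROWS is JSON, a list of rows, each a list of 5 numbers: the shift along the tool's x, y, z in m, then the turn about the tool's z in rad, then the opening, from 0 (shut) to 1 (fully open). In form: [[tx, ty, tz, spin, claw], ...]. A call has 1 to 8 rows; each row is the pose to reach, as a shift and turn from the pose commanded when the call began, along the tool's axes at that moment; what a row does not reach only later rows make up. A row lasts 1/12 s, in which the tool goes at most 41.7 mm and 7.16 degrees, less where a joint would pass 70% of its speed; a pose out of reach is approached as far as the arm can. A call with a gripper value outside its range is refused whole. The fingers move at their own pace and stop on an object; the grip force is fixed at half the most. Time passes only in rows, so rows that repeat a pose let the fingers close. It gives the time, the measured TCP pose, the force, the opening and the grip force at its end, in the units of the state.
- get_obs(): the state, without advancing time (a new reading comes with each control period).
- capture(name): name is "scene" or "top"; returns a dict with "color" (420x560x3 uint8, red, green, blue), "intrinsics" (3x3 intrinsics, pixels), "pose" (4x4, takes a point from camera to world coordinates). Camera axes: x right, y down, z forward; pixel columns grow to the right and rows downward; lengths in mm; the calibration is good to about 2 mm. A picture is of the moment at which its call begins. There is no depth.
- close_job(): hands the job in; it is judged then, once.
Trained networks look in a picture, given as the dict that the camera call returned (one of the last four; its "shot" number tells which), for a name from the list of things; names that differ only in an ending like _2 or _b are one class to them, and where a whole thing is asked for, a point or a joint stands for the part that bears it (a point fixed in the world has none). Each returns a list of dicts, best first, with "conf" (0 to 1); they miss things now and then, are a little off and sometimes report something else, mostly with a low value. They report only what shows in the picture. A call takes as long as a camera call. They do not tell look-alikes from the thing itself.
- look_for(picture, target): "rect" ([centre column, centre row, width, height] in pixels, round what is visible of it).
- trace(picture, target): "pixels" (420x560 bool, what is visible of it) and "rect" ([centre column, centre row, width, height] in pixels, round what is visible of it).
- tip_of(picture, target): "centre" ([column, row] in pixels: a listed point, or the origin of a listed thing).
The state is a dict: "time": time; "joint_positions": joint angles; "dq": joint speeds; "tau": joint torques, N m; "tool_pos": TCP position; "tcp_rot": TCP orientation; "contact_force": force on the tool from outside, world axes, zero at the start; "moment": the same for the moment, N m; "grip_width": finger opening in mm; "finger_force": force on a finger pad.
Only numpy, scipy, OpenCV 4.12 (cv2) and the standard library are available. Lean on these libraries where they do the work, as an engineer would, in place of code of your own. Each camera call takes 0.05 s, during which the arm holds its last target. There are 200 camera calls.

## Working session

There is one attempt and no reset: what is moved stays moved. The work goes in short steps, Python scripts to look and compute and a shell command to move; the robot and the scene stay as the last step left them, time stands still between calls to the robot, and variables do not carry over. Pictures are saved under pics/ and viewed, at most 10 in all, crops included, and the job is handed in when it is done.

```bash
mkdir -p pics; cat > h.py <<'E'
from plant import *
import numpy as np, cv2
from scipy.spatial.transform import Rotation as R
def ray(c,px):
    K=np.array(c["intrinsics"]);T=np.array(c["pose"])
    d=T[:3,:3]@np.linalg.solve(K,[px[0],px[1],1.]);return T[:3,3],d/np.linalg.norm(d)
def atz(c,px,z):
    o,d=ray(c,px);return o+d*(z-o[2])/d[2]
def tri(rs):
    A=np.zeros((3,3));b=np.zeros(3)
    for o,d in rs:
        P=np.eye(3)-np.outer(d,d);A+=P;b+=P@o
    p=np.linalg.solve(A,b);return p,[np.linalg.norm((np.eye(3)-np.outer(d,d))@(p-o)) for o,d in rs]
def proj(c,p):
    T=np.array(c["pose"]);q=T[:3,:3].T@(np.array(p)-T[:3,3]);q=np.array(c["intrinsics"])@q;return q[:2]/q[2]
def save(c,n,box=None,s=1):
    im=cv2.cvtColor(np.array(c["color"]),cv2.COLOR_RGB2BGR)
    if box: im=im[box[1]:box[3],box[0]:box[2]]
    cv2.imwrite("pics/"+n,cv2.resize(im,None,fx=s,fy=s,interpolation=cv2.INTER_CUBIC))
E
python3 - <<'E'
from h import *
np.set_printoptions(precision=1,suppress=True)
o=get_obs();print({k:np.round(o[k],3) for k in o})
a=capture("scene");b=capture("top")
for c in(a,b): print(np.array(c["pose"]),np.array(c["intrinsics"]))
im=np.vstack([a["color"],b["color"]])
save(a,"s.png",s=1.4);save(b,"t.png",s=1.4)
for t in ["rig","cooler","board","carrier","hook_seat","carrier_tab","rest","probe","cup","cup_in","switch_base","switch_tip","drive","jar","screwdriver"]:
    r=[[(np.round(e["centre"],1).tolist(),round(e["conf"],2)) for e in tip_of(c,t)[:4]] for c in (a,b)]
    print(t,r)
E
```

```text
{'time': np.float64(0.0), 'joint_positions': array([ 1.2,  0.3,  1.5, -0. ,  1.3, -0.1]), 'dq': array([ 0.,  0., -0., -0.,  0., -0.]), 'tau': array([ -0. , -43.1, -24.4,   0.1,   0.1,  -0. ]), 'tool_pos': array([118. , 511.4, 404. ]), 'tcp_rot': array([-3.1, -0. ,  2.9]), 'contact_force': array([ 0.2, -0. ,  0.1]), 'moment': array([ 0. , -0.1, -0. ]), 'finger_force': np.float64(0.0), 'grip_width': np.float64(91.747)}
[[  -0.8    0.4   -0.4  983.9]
 [   0.6    0.7   -0.5  605.4]
 [   0.    -0.6   -0.8 1171.3]
 [   0.     0.     0.     1. ]] [[524.4   0.  280. ]
 [  0.  524.4 209.4]
 [  0.    0.    1. ]]
[[   0.    -1.     0.2  290.5]
 [  -1.    -0.     0.   -65.5]
 [  -0.    -0.2   -1.  1152.7]
 [   0.     0.     0.     1. ]] [[402.9   0.  284.5]
 [  0.  402.9 210.7]
 [  0.    0.    1. ]]
rig [[([374.9, 339.1], 0.16)], [([376.8, 233.6], 0.38), ([298.9, 227.9], 0.35)]]
cooler [[([259.0, 242.6], 0.76), ([287.0, 226.5], 0.29)], [([293.2, 194.8], 0.59)]]
board [[([308.4, 309.1], 0.85)], [([221.3, 194.5], 0.89)]]
carrier [[([228.8, 144.2], 0.97), ([312.4, 153.6], 0.94), ([243.1, 174.4], 0.
[... 523 characters left out ...]
, 277.9], 0.87)]]
rest [[([375.7, 320.4], 0.9)], [([175.9, 228.0], 0.96), ([285.5, 132.3], 0.37)]]
probe [[([367.2, 329.7], 0.71)], [([173.1, 211.6], 0.7)]]
cup [[([288.2, 226.7], 0.77), ([306.9, 308.3], 0.47)], [([298.9, 226.4], 0.79), ([298.4, 225.8], 0.52), ([392.6, 222.7], 0.27)]]
cup_in [[([287.8, 226.1], 0.67)], [([298.2, 225.5], 0.57)]]
switch_base [[([354.7, 360.7], 0.6)], [([160.8, 197.2], 0.62)]]
switch_tip [[([374.5, 338.3], 0.74), ([245.7, 172.7], 0.53)], [([146.6, 200.9], 0.47)]]
drive [[([187.1, 184.5], 0.69), ([243.8, 139.7], 0.39)], [([395.6, 182.4], 0.9)]]
jar [[([229.6, 344.2], 0.59)], [([231.0, 132.8], 0.9)]]
screwdriver [[([200.7, 286.9], 0.92)], [([285.3, 128.3], 0.61)]]
```

View pics/s.png

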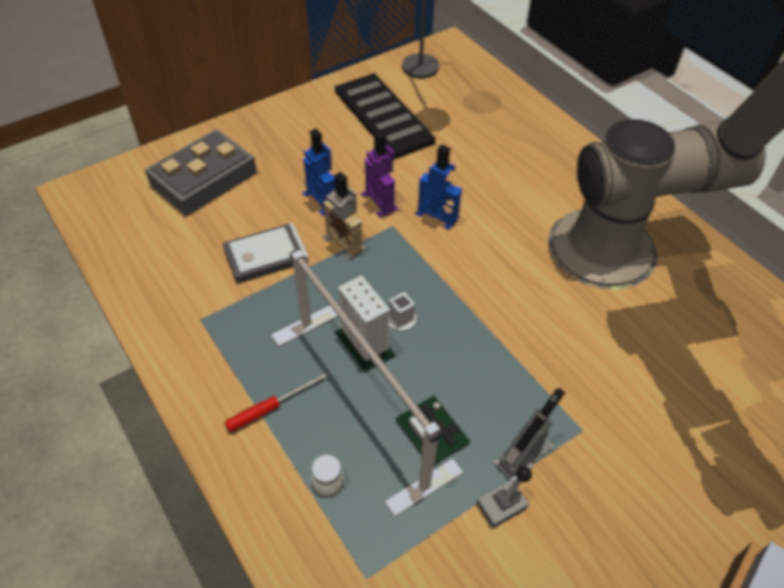

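View pics/t.png

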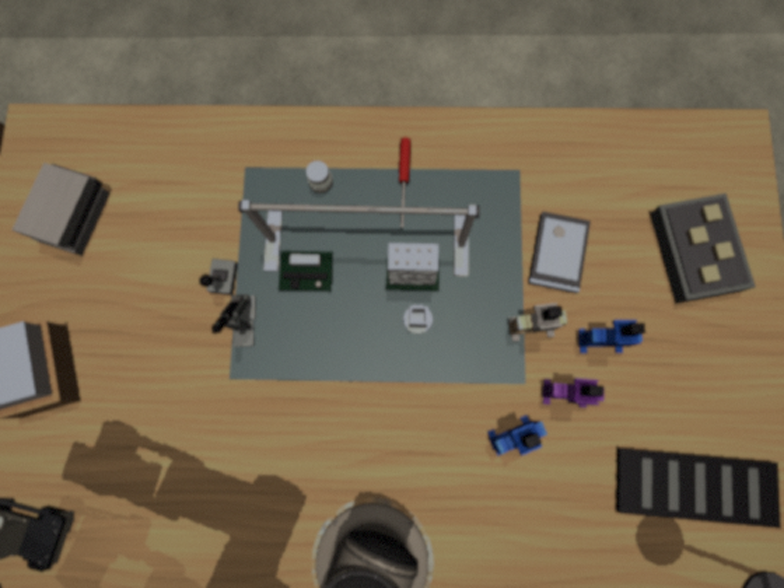

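The tan fan with brown blades is at about (243,165) in the scene view and (385,228) in the top view. The look-alikes are blue at scene (228,130) / top (435,240), purple at (270,130) / (410,280), and blue at (313,137) / (370,312). I choose the tan one and check it in a close crop.

```bash
python3 - <<'E'
from h import *
np.set_printoptions(precision=1,suppress=True)
a=capture("scene");b=capture("top")
np.savez("cams.npz",a=a["pose"],b=b["pose"])
def near(l,p,r=25):
    l=[e for e in l if np.hypot(*(np.array(e["centre"])-p))<r];return l[0]["centre"] if l else None
W={"carrier":((243,172),(378,231)),"hook_seat":((239,141),(388,227)),"carrier_tab":((242,130),(392,223)),
"cooler":((259,242),(293,195)),"board":((308,309),(221,194)),"rest":((375,320),(176,228)),"probe":((367,330),(173,212)),
"cup":((288,226),(299,226)),"cup_in":((288,226),(298,226)),"switch_base":((355,360),(160,197)),"switch_tip":((374,338),(147,201)),"drive":((187,184),(395,182)),"jar":((230,344),(231,133)),"rig":((245,290),(250,160))}
for t,(p,q) in W.items():
    x=near(tip_of(a,t),p,40);y=near(tip_of(b,t),q,40)
    print(t,*(tri([ray(a,x),ray(b,y)]) if x is not None and y is not None else (x,y)))
# post tops, by eye
for p,q in (((299/1.4,257/1.4),(473/1.4,211/1.4)),((432/1.4,431/1.4),(246/1.4,206/1.4))): print("post",*tri([ray(a,p),ray(b,q)]))
A=cv2.resize(a["color"][110:210,190:290],(400,400),interpolation=2);A2=cv2.resize(b["color"][190:260,350:420],(400,400),interpolation=2)
A3=cv2.resize(a["color"][265:385,320:420],(400,400*120//100),interpolation=2)[:400];A4=cv2.resize(b["color"][170:260,130:220],(400,400),interpolation=2)
im=np.vstack([np.hstack([A,A2])]);im2=np.hstack([A3,A4])
cv2.imwrite("pics/c1.png",im[...,::-1]);cv2.imwrite("pics/c2.png",im2[...,::-1])
E
```

```text
carrier [ 464.4 -311.8   -2.6] [np.float64(4.559407399254116), np.float64(4.559407399254189)]
hook_seat [ 455.3 -320.9  120.8] [np.float64(2.856733946113054), np.float64(2.856733946113103)]
carrier_tab [ 453.7 -315.8  161.5] [np.float64(0.23640190966288105), np.float64(0.23640190966305594)]
cooler [259.5, 243.8] None
board [564.  152.1  -4.9] [np.float64(1.2111912614823357), np.float64(1.2111912614824514)]
rest [457.3 273.6  15.9] [np.float64(4.937021602670666), np.float64(4.937021602670791)]
probe [493.2 279.   22.4] [np.float64(2.4449725844765453), np.float64(2.4449725844766896)]
cup [468.6 -86.7   6.6] [np.float64(0.09979199199797702), np.float64(0.09979199199790141)]
cup_in [468.4 -79.4   5.8] [np.float64(2.424776840925361), np.float64(2.424776840925301)]
switch_base [548.4 328.7 -13. ] [np.float64(3.921544645165083), np.float64(3.921544645165069)]
switch_tip [517.8 328.  110.8] [np.float64(1.6457111512066873), np.float64(1.6457111512067621)]
drive [ 617.4 -373.4    1.3] [np.float64(9.145220635159045), np.float64(9.14522063515915)]
jar [767.6 121.7 -15.7] [np.float64(0.2578346124835182), np.float64(0.25783461248349887)]
rig None None
post [ 629.6 -175.8  199.8] [np.float64(2.0436718829918257), np.float64(2.043671882991789)]
post [635.4 227.4 199.9] [np.float64(0.6639898499226463), np.float64(0.6639898499225291)]
```

View pics/c1.png

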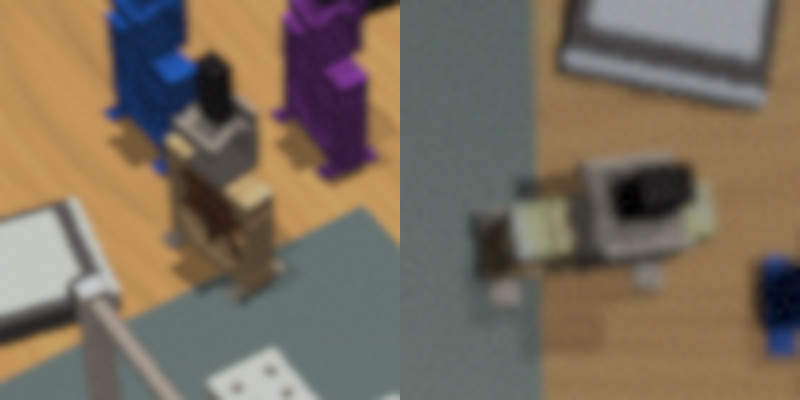

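View pics/c2.png

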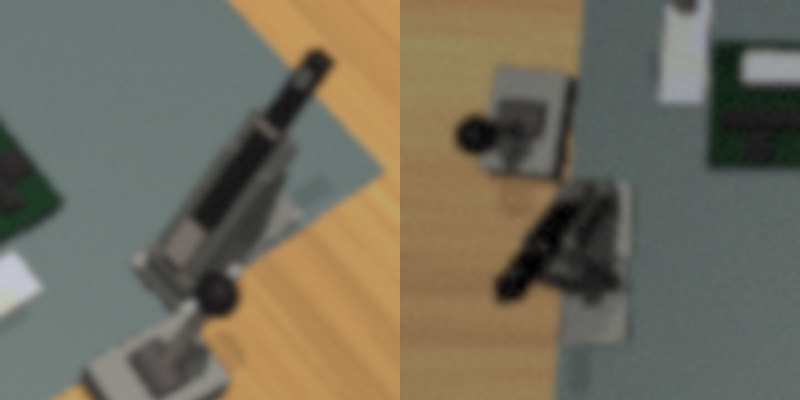

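The crop confirms it: tan frame, brown blades, grey hook, black tab. Next I fit models to the network's masks for yaw and precise poses.

```bash
cat > fit.py <<'E'
from h import *
from scipy.optimize import minimize
from itertools import product
def box(x0,x1,y0,y1,z0,z1): return np.array(list(product((x0,x1),(y0,y1),(z0,z1))),float)
def pp(c,P):
    T=np.array(c["pose"]);q=(P-T[:3,3])@T[:3,:3];q=q@np.array(c["intrinsics"]).T;return q[:,:2]/q[:,2:]
S=3
def world(P,v): return P@R.from_euler("z",v[2]).as_matrix().T+[v[0],v[1],0]
def rend(c,B,v):
    m=np.zeros((420*S,560*S),np.uint8)
    for P in B:
        h=cv2.convexHull(((pp(c,world(P,v))+.5)*S-.5).astype(np.float32));cv2.fillConvexPoly(m,np.round(h*16).astype(np.int32),1,shift=4)
    return m
def mask(c,t,p):
    l=[e for e in trace(c,t) if np.hypot(*(np.array(e["rect"][:2])-p))<30]
    return cv2.resize(l[0]["pixels"].astype(np.uint8),None,fx=S,fy=S,interpolation=0) if l else None
def fit(cs,ms,B,v0):
    def cost(u):
        v=[u[0],u[1],u[2]/100];s=0
        for c,m in zip(cs,ms):
            if m is None: continue
            r=rend(c,B,v);s+=1-(r&m).sum()/(r|m).sum()
        return s
    u0=[v0[0],v0[1],v0[2]*100]
    r=minimize(cost,u0,method="Nelder-Mead",options=dict(initial_simplex=[u0]+[np.add(u0,d) for d in ((12,0,0),(0,12,0),(0,0,12))],xatol=.1,fatol=1e-5))
    return np.array([r.x[0],r.x[1],r.x[2]/100]),r.fun
CAR=[box(-12.5,12.5,-46,46,8,100),box(-25,25,-46,-34,0,8),box(-25,25,34,46,0,8),box(-22,-18,-20,20,100,145),box(18,22,-20,20,127,145),box(-22,22,-20,20,140,146),box(-9,9,-12,12,145,195)]
E
python3 - <<'E'
from fit import *
np.set_printoptions(precision=3,suppress=True)
a=capture("scene");b=capture("top");cs=(a,b)
ms=[mask(a,"carrier",(243,160)),mask(b,"carrier",(385,228))]
best=None
for y in (-.2,.1,np.pi-.2,np.pi+.1):
    v,f=fit(cs,ms,CAR,(460,-316,y));print("carrier",v,round(f,3))
for t,B,p,q,v0 in [("cooler",[box(-25,25,-46,46,0,152)],(262,228),(295,190),(562,-85,0)),("cup",[box(-18,18,-18,18,0,55)],(287,222),(298,226),(468,-82,0)),
 ("switch_base",[box(-35,35,-25,25,0,25)],(358,360),(158,197),(550,328,0.1)),("board",[box(-42,42,-55,55,0,10)],(308,305),(218,192),(564,152,0))]:
    m=[mask(a,t,p),mask(b,t,q)]
    print(t,[None if x is None else x.sum()//9 for x in m],*fit(cs,m,B,v0))
# overlay
v,f=min((fit(cs,ms,CAR,(460,-316,y)) for y in (0,)),key=lambda t:t[1])
o=[]
for c,bx in ((a,(205,115,275,190)),(b,(350,195,420,270))):
    x0,y0,x1,y1=bx;k=400/(x1-x0);row=[]
    im=cv2.resize(np.array(c["color"])[y0:y1,x0:x1],None,fx=k,fy=k,interpolation=2)
    o.append(im[:400,:400])
cv2.imwrite("pics/c3.png",cv2.convertScaleAbs(np.hstack(o)[...,::-1],alpha=1.5))
E
```

```text
carrier [ 455.095 -315.878    0.111] 0.208
carrier [ 455.185 -315.865    0.113] 0.208
carrier [ 455.273 -315.98     3.257] 0.243
carrier [ 454.998 -316.031    3.251] 0.243
cooler [np.uint64(1596), np.uint64(1245)] [561.658 -70.333  -0.032] 0.38013673057225106
cup [np.uint64(438), np.uint64(340)] [467.942 -80.938   0.003] 0.5563719304352871
switch_base [np.uint64(880), np.uint64(515)] [549.192 325.466  -0.117] 0.387418138095052
board [np.uint64(1030), np.uint64(1095)] [565.184 150.909   0.015] 0.3961849627124773
```

View pics/c3.png

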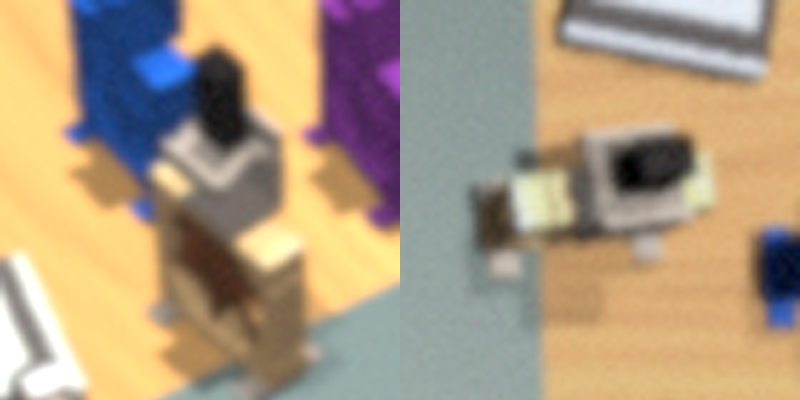

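```bash
python3 - <<'E'
from fit import *
a=capture("scene");b=capture("top")
col=[(210,180,120)]+[(200,200,200)]*2+[(255,60,60),(60,255,60),(150,150,170),(20,20,20)]
F=[(0,1,3,2),(4,5,7,6),(0,1,5,4),(2,3,7,6),(0,2,6,4),(1,3,7,5)]
def draw(c,v,bx,k):
    fs=[];T=np.array(c["pose"])
    B=CAR[:3]+[box(-22,-18,-20,20,100,145),box(18,22,-20,20,127,145),box(-22,22,-20,20,142,146),CAR[6]]
    x0,y0,x1,y1=bx;im=np.full((int((y1-y0)*k),int((x1-x0)*k),3),90,np.uint8);D=np.full(im.shape[:2],1e9)
    for P,cl in zip(B,col):
        W=world(P,v);g=(W-T[:3,3])@T[:3,:3];q=(pp(c,W)-[x0,y0])*k
        for i,f in enumerate(F):
            m=np.zeros(im.shape[:2],np.uint8);cv2.fillConvexPoly(m,cv2.convexHull(q[list(f)].astype(np.float32)).astype(np.int32),1)
            X=np.c_[q[list(f)],np.ones(4)];w=np.linalg.lstsq(X,1/g[list(f),2],rcond=None)[0]
            yy,xx=np.nonzero(m);d=1/(w[0]*xx+w[1]*yy+w[2]);ok=d<D[yy,xx]
            D[yy[ok],xx[ok]]=d[ok];im[yy[ok],xx[ok]]=np.array(cl)*(.6,.6,.8,.8,1,1)[i]
    return im
o=[]
for c,bx in ((a,(205,115,275,185)),(b,(350,195,420,265))):
    k=260/70;x0,y0,x1,y1=bx
    o.append(np.hstack([cv2.resize(np.array(c["color"])[y0:y1,x0:x1],(260,260),interpolation=2)]+[draw(c,(455,-316,y),bx,k) for y in (.11,3.25)]))
cv2.imwrite("pics/c4.png",np.vstack(o)[...,::-1])
E
```

```text
(no output)
```

View pics/c4.png

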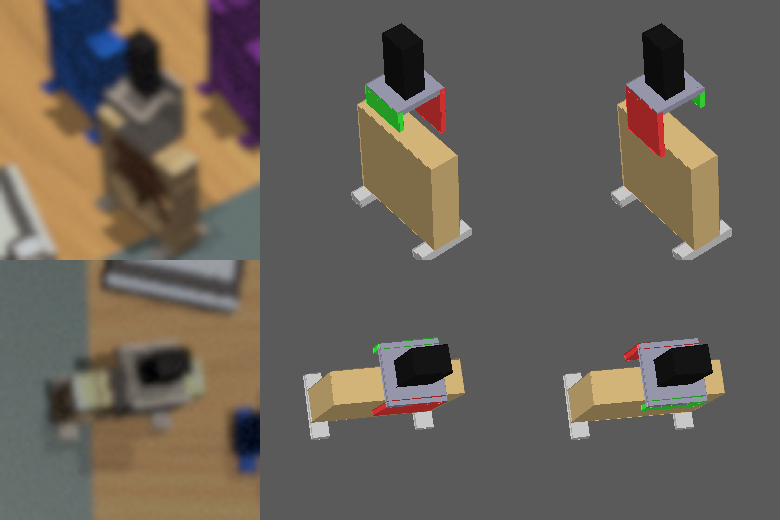

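The hook geometry matches yaw ≈ +0.11: the leg is on the robot side and the mouth faces away from it. Now the rail, cooler, cup opening, probe and lever.

```bash
python3 - <<'E'
from fit import *
np.set_printoptions(precision=1,suppress=True)
a=capture("scene");b=capture("top")
def sub(c,P,n,w=7):
    # sub-pixel centre of the bright bar across direction n at P
    g=cv2.GaussianBlur(np.array(c["color"]).astype(np.float32).mean(2),(0,0),.7);t=np.arange(-w,w+.1,.25)
    q=(P+np.outer(t,n)).astype(np.float32);s=cv2.remap(g,q[:,:1],q[:,1:],1).ravel()
    s=s-np.median(s);s[s<.5*s.max()]=0;return P+n*(t*s).sum()/s.sum()
P0=np.array([631,-170,200.]);P1=np.array([635,220,200.])
L={}
for n,c in (("a",a),("b",b)):
    e0,e1=proj(c,P0),proj(c,P1);d=(e1-e0)/np.linalg.norm(e1-e0);nn=np.array([-d[1],d[0]])
    pts=np.array([sub(c,e0+(e1-e0)*f,nn) for f in np.linspace(.05,.95,40)])
    l=cv2.fitLine(pts.astype(np.float32),cv2.DIST_HUBER,0,.01,.01).ravel();L[n]=l
    print(n,"line",l,"resid",np.abs((pts-l[2:])@[-l[1],l[0]]).mean(),"endpoints px",e0,e1)
# planes -> 3D line
N=[]
for c,l in ((a,L["a"]),(b,L["b"])):
    o,d1=ray(c,l[2:]-100*l[:2]);_,d2=ray(c,l[2:]+100*l[:2]);n=np.cross(d1,d2);n/=np.linalg.norm(n);N.append((n,n@o))
for y in (-150,25,200):
    A=np.array([N[0][0],N[1][0]]);k=np.array([N[0][1],N[1][1]])-A[:,1]*y
    print("rail at y",y,"x,z",np.linalg.solve(A[:,[0,2]],k))
# cooler top: bright low-saturation blob
for t,z,pa,pb in (("cooler",152,(262,212),(296,183)),):
  r=[]
  for c,p,s in ((a,pa,24),(b,pb,24)):
    im=np.array(c["color"]);hsv=cv2.cvtColor(im,cv2.COLOR_RGB2HSV);m=((hsv[...,2]>150)&(hsv[...,1]<40)).astype(np.uint8)
    k=np.zeros_like(m);k[p[1]-s:p[1]+s,p[0]-s:p[0]+s]=1;m&=k;m=cv2.morphologyEx(m,cv2.MORPH_CLOSE,np.ones((3,3)))
    nl,lab,st,ce=cv2.connectedComponentsWithStats(m);i=1+st[1:,4].argmax();q=cv2.minAreaRect(np.argwhere(lab==i)[:,::-1].astype(np.float32))
    print(t,q,ce[i],"->",atz(c,q[0],z),[atz(c,x,z)[:2] for x in cv2.boxPoints(q)]);r.append(ray(c,q[0]))
  print(tri(r))
def best(c,t,p):
    l=[e for e in tip_of(c,t) if np.hypot(*(np.array(e["centre"])-p))<15];return l[0]["centre"] if l else None
for t,p,q in (("cup_in",(288,226),(298,226)),("cup",(288,226),(298,226)),("switch_tip",(374,338),(147,201)),("probe",(367,330),(173,212))):
    x,y=best(a,t,p),best(b,t,q);print(t,x,y,tri([ray(a,x),ray(b,y)]) if x and y or (x is not None and y is not None) else "")
# dark cup opening, z=55
for c,g in ((a,proj(a,[468,-82,55])),(b,proj(b,[468,-82,55]))):
    im=np.array(c["color"]).mean(2);x,y=np.round(g).astype(int);w=im[y-5:y+6,x-5:x+6];k=np.clip(np.percentile(w,60)-w,0,None)
    yy,xx=np.mgrid[-5:6,-5:6];p=(x+(k*xx).sum()/k.sum(),y+(k*yy).sum()/k.sum());print("cup hole",g,p,atz(c,p,55))
# probe and ball masks: dark
for c,n,p in ((a,"a",(380,300)),(b,"b",(165,222))):
    for e in trace(c,"probe")[:2]:
        pts=np.argwhere(e["pixels"])[:,::-1].astype(np.float32);q=cv2.minAreaRect(pts);print("probe",n,e["conf"],cv2.boxPoints(q).ravel())
    for e in trace(c,"switch_tip")[:1]: print("sw",e["rect"],e["conf"])
E
```

```text
a line [  0.6   0.8 257.9 242.1] resid 0.7859636705549503 endpoints px [213.5 185. ] [306.3 305. ]
b line [  1.    0.  253.1 148.4] resid 0.6099104677879168 endpoints px [334.9 150.7] [178.5 147.5]
rail at y -150 x,z [631.3 203.3]
rail at y 25 x,z [633.6 203. ]
rail at y 200 x,z [635.8 202.6]
cooler ((259.5000305175781, 212.50001525878906), (35.139095306396484, 19.52172088623047), 51.34019470214844) [259.5 212.7] -> [564.1 -68.1 152. ] [array([ 589.5, -113.8]), array([ 536.5, -126.2]), array([539.2, -23.3]), array([590.1, -13.3])]
cooler ((294.8207702636719, 182.8773651123047), (34.147705078125, 17.223770141601562), 1.9091522693634033) [294.7 182.8] -> [560.4 -72.  152. ] [array([538.6, -27.9]), array([584.3, -28.4]), array([ 582.3, -116.4]), array([ 536.7, -115.1])]
(array([561.8, -71.9, 146.3]), [np.float64(0.12994981581212184), np.float64(0.12994981581210024)])
cup_in [287.7, 225.9] [297.2, 227.1] (array([467.1, -80.6,  10. ]), [np.float64(1.031147210380958), np.float64(1.0311472103809576)])
cup [286.8, 227.2] [299.2, 226.6] (array([468.8, -85.1,   0.8]), [np.float64(2.854586393066998), np.float64(2.8545863930669424)])
switch_tip [372.0, 335.9] [145.0, 201.3] (array([521. , 325.6, 102. ]), [np.float64(4.965660478948979), np.float64(4.9656604789487275)])
probe [363.4, 331.8] [174.1, 216.0] (array([495. , 276.9,   7.2]), [np.float64(0.9329181436531351), np.float64(0.9329181436531965)])
cup hole [287.2 215.7] (np.float64(286.9238791819044), np.float64(215.720303399702)) [468.8 -82.2  55. ]
cup hole [297.7 224.5] (np.float64(298.7242168250616), np.float64(221.93171418514606)) [475.3 -84.7  55. ]
probe a 0.85 [359.9 327.7 397.9 275.7 404.2 280.3 366.2 332.3]
sw [373.5, 346.6, 23.4, 26.9] 0.75
probe b 0.65 [160.4 246.3 164.3 208.8 183.6 210.8 179.6 248.3]
probe b 0.45 [149.5 234.1 169.3 209.8 174.8 214.3 155.  238.7]
sw [294.3, 189.4, 38.8, 35.9] 0.68
```

```bash
cat > go.py <<'E'
from h import *
import sys
# usage: go.py x y z(grasp point) yaw -> shift in tool axes (m), spin
o=get_obs();p=np.array(o["tool_pos"]);M=R.from_euler("xyz",o["tcp_rot"]).as_matrix()
yaw=np.arctan2(M[1,0],M[0,0])
g=p+159*M[:,2]
print("t",round(float(o["time"]),2),"grasp",g.round(1),"yaw",round(yaw,4),"tilt",np.degrees(np.arccos(-M[2,2])).round(2),"w",round(float(o["grip_width"]),1),"ff",round(float(o["finger_force"]),1),"F",np.round(o["contact_force"],1),"q",np.round(o["joint_positions"],2))
for a in sys.argv[1:]:
    v=[float(s) for s in a.split(",")];d=M.T@(np.array(v[:3])-g)/1000
    s=-((v[3]-yaw+np.pi)%(2*np.pi)-np.pi)
    print(a,"->",d.round(4),"spin",round(s,3),"rows",np.ceil(max(np.linalg.norm(d)/.0417,abs(s)/.125)))
E
python3 go.py 380,420,300,3.0 480,180,300,3.1
```

```text
t 4.5 grasp [118.  511.6 245.8] yaw 2.9149 tilt 0.01 w 91.8 ff 0.0 F [ 0.6 -0.7 -0.1] q [ 1.2   0.34  1.52 -0.    1.28 -0.15]
380,420,300,3.0 -> [-0.2758 -0.0303 -0.0542] spin -0.085 rows 7.0
480,180,300,3.1 -> [-0.4272 -0.2417 -0.0543] spin -0.185 rows 12.0
```

```bash
python3 -m inch '[[-0.039,-0.004,-0.008,-0.012,1],[-0.079,-0.009,-0.016,-0.024,1],[-0.118,-0.013,-0.024,-0.036,1],[-0.157,-0.017,-0.032,-0.048,1],[-0.197,-0.022,-0.04,-0.06,1],[-0.236,-0.026,-0.048,-0.073,1],[-0.276,-0.03,-0.054,-0.085,1]]'; python3 go.py 480,180,300,3.1 480,-120,300,3.2
```

```text
time: 5.08
tool_pos: [381.8, 419.3, 459.7]
tcp_rot: [3.141, 0.001, 3.0]
contact_force: [-0.6, 0.6, -1.0]
grip_width: 91.7
finger_force: 0.0
t 5.08 grasp [381.9 419.4 300.7] yaw 3.0004 tilt 0.06 w 91.7 ff 0.0 F [-0.6  0.6 -1. ] q [ 0.7   0.39  1.31  0.    1.45 -0.73]
480,180,300,3.1 -> [-0.1308 -0.2232  0.0005] spin -0.1 rows 7.0
480,-120,300,3.2 -> [-1.730e-01 -5.202e-01  3.000e-04] spin -0.2 rows 14.0
```

```bash
python3 -m inch '[[-0.012,-0.037,0,-0.014,1],[-0.025,-0.074,0,-0.028,1],[-0.037,-0.111,0,-0.043,1],[-0.049,-0.148,0,-0.057,1],[-0.062,-0.185,0,-0.071,1],[-0.074,-0.222,0,-0.085,1],[-0.087,-0.26,0,-0.1,1],[-0.099,-0.297,0,-0.114,1]]'; python3 go.py 454,-316,260,3.252
```

```text
time: 5.75
tool_pos: [436.1, 110.4, 458.9]
tcp_rot: [3.142, 0.001, 3.115]
contact_force: [1.2, 0.0, -0.2]
grip_width: 92.1
finger_force: 0.0
t 5.75 grasp [436.2 110.4 299.9] yaw 3.1148 tilt 0.04 w 92.1 ff 0.0 F [ 1.2  0.  -0.2] q [ 0.08  0.16  1.62  0.    1.36 -1.47]
454,-316,260,3.252 -> [-0.0292 -0.4258  0.0399] spin -0.137 rows 11.0
```

```bash
python3 -m inch '[[-0.003,-0.038,0,-0.012,1],[-0.005,-0.077,0,-0.025,1],[-0.008,-0.116,0,-0.037,1],[-0.01,-0.155,0,-0.05,1],[-0.013,-0.194,0,-0.062,1],[-0.016,-0.233,0,-0.075,1],[-0.019,-0.272,0,-0.087,1],[-0.021,-0.31,0,-0.1,1]]'; python3 go.py 454,-316,260,3.252
```

```text
time: 6.42
tool_pos: [448.3, -200.3, 458.8]
tcp_rot: [-3.141, 0.001, -3.069]
contact_force: [0.7, 0.1, -1.1]
grip_width: 91.9
finger_force: 0.0
t 6.42 grasp [ 448.4 -200.3  299.8] yaw -3.0692 tilt 0.03 w 91.9 ff 0.0 F [ 0.7  0.1 -1.1] q [-0.58  0.24  1.52  0.    1.38 -2.22]
454,-316,260,3.252 -> [ 0.0028 -0.1158  0.0399] spin -0.038 rows 3.0
```

```bash
python3 -m inch '[[0.001,-0.039,0.013,-0.013,1],[0.002,-0.077,0.026,-0.025,1],[0.003,-0.116,0.04,-0.038,1],[0.003,-0.116,0.04,-0.038,1]]'; python3 go.py 454,-316,172,3.252; python3 - <<'E'
from fit import *
b=capture("top");a=capture("scene")
o=[cv2.resize(np.array(c["color"])[y-40:y+40,x-40:x+40],(400,400),interpolation=2) for c,x,y in ((a,240,140),(b,392,225))]
cv2.imwrite("pics/c5.png",np.hstack(o)[...,::-1])
E
```

```text
time: 6.75
tool_pos: [453.2, -319.8, 415.0]
tcp_rot: [3.14, -0.004, -3.036]
contact_force: [-1.4, 0.7, 0.6]
grip_width: 91.6
finger_force: 0.0
t 6.75 grasp [ 452.6 -319.7  256. ] yaw -3.0356 tilt 0.22 w 91.6 ff 0.0 F [-1.4  0.7  0.6] q [-0.75  0.39  1.42 -0.    1.33 -2.43]
454,-316,172,3.252 -> [-0.0021  0.0034  0.084 ] spin -0.004 rows 3.0
```

View pics/c5.png

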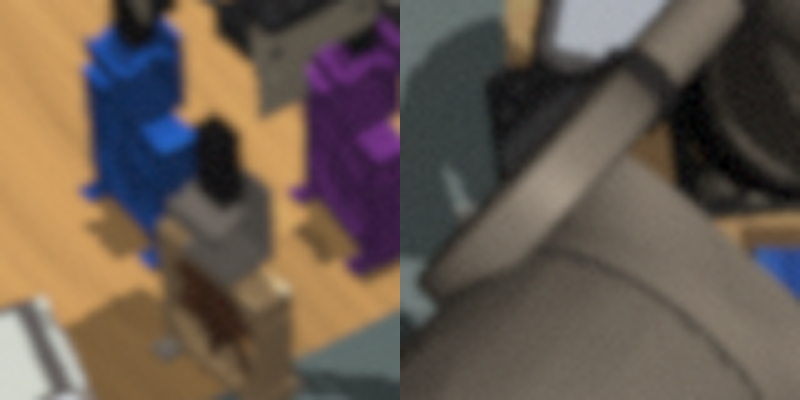

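The tan fan's tab is at scene crop centre (218,155), with the gripper above it. The top view is blocked by the arm. I descend.

```bash
python3 -m inch '[[0,0.003,0.028,-0.004,1],[0,0.003,0.056,-0.004,1],[0,0.003,0.082,-0.004,1],[0,0.003,0.082,-0.004,1],[0,0.003,0.082,-0.004,1],[0,0.003,0.082,-0.004,1]]'; python3 go.py 454,-316,172,3.252
```

```text
time: 7.35
tool_pos: [454.3, -310.7, 338.8]
tcp_rot: [-3.14, 0.002, -3.026]
contact_force: [0.4, 1.0, 0.1]
grip_width: 91.8
finger_force: 0.0
t 7.35 grasp [ 454.7 -311.   179.8] yaw -3.0264 tilt 0.17 w 91.8 ff 0.0 F [0.4 1.  0.1] q [-0.74  0.45  1.55  0.    1.14 -2.43]
454,-316,172,3.252 -> [ 0.0013 -0.0049  0.0078] spin 0.005 rows 1.0
```

```bash
python3 -m inch '[[0.0,-0.005,0.007,0.005,1],[0.0,-0.005,0.007,0.005,1],[0.0,-0.005,0.007,0.005,1]]'; python3 go.py 454,-316,172,3.252
```

```text
time: 7.6
tool_pos: [454.3, -316.4, 330.3]
tcp_rot: [-3.141, 0.001, -3.033]
contact_force: [-0.6, 0.8, -0.8]
grip_width: 92.0
finger_force: 0.0
t 7.6 grasp [ 454.5 -316.5  171.3] yaw -3.0327 tilt 0.06 w 92.0 ff 0.0 F [-0.6  0.8 -0.8] q [-0.75  0.46  1.55  0.    1.12 -2.43]
454,-316,172,3.252 -> [ 0.0004  0.0005 -0.0007] spin -0.002 rows 1.0
```

```bash
python3 -m inch '[[0,0,0,0,0.6],[0,0,0,0,0.4],[0,0,0,0,0.2],[0,0,0,0,0],[0,0,0,0,0],[0,0,0,0,0],[0,0,0,0,0],[0,0,0,0,0]]'; python3 go.py 454,-316,172,3.252
```

```text
time: 8.27
tool_pos: [454.2, -316.1, 329.7]
tcp_rot: [3.141, 0.0, -3.032]
contact_force: [0.5, -0.0, 0.6]
grip_width: 43.3
finger_force: 0.0
t 8.27 grasp [ 454.2 -316.1  170.7] yaw -3.0324 tilt 0.01 w 43.3 ff 0.0 F [ 0.5 -0.   0.6] q [-0.75  0.46  1.56  0.    1.12 -2.43]
454,-316,172,3.252 -> [ 0.0002  0.0001 -0.0013] spin -0.001 rows 1.0
```

```bash
python3 -m inch '[[0,0,0,0,0],[0,0,0,0,0],[0,0,0,0,0],[0,0,0,0,0],[0,0,0,0,0],[0,0,0,0,0]]'; python3 go.py 454,-316,172,3.252
```

```text
time: 8.77
tool_pos: [454.2, -316.0, 329.6]
tcp_rot: [3.141, -0.0, -3.032]
contact_force: [-0.1, 0.6, -0.9]
grip_width: 24.2
finger_force: 29.8
t 8.77 grasp [ 454.2 -316.   170.6] yaw -3.0324 tilt 0.02 w 24.2 ff 29.8 F [-0.1  0.6 -0.9] q [-0.75  0.46  1.56  0.    1.12 -2.43]
454,-316,172,3.252 -> [ 0.0002  0.     -0.0014] spin -0.001 rows 1.0
```

```bash
python3 -m inch '[[0,0,-0.008,0,0],[0,0,-0.025,0,0],[0,0,-0.045,0,0],[0,0,-0.065,0,0],[0,0,-0.082,0,0],[0,0,-0.09,0,0],[0,0,-0.09,0,0]]'; python3 go.py 445,90,258,3.1285 445,-110,258,3.18
```

```text
time: 9.35
tool_pos: [454.4, -316.2, 421.9]
tcp_rot: [-3.139, 0.003, -3.032]
contact_force: [-0.2, -0.8, -2.2]
grip_width: 24.0
finger_force: 29.8
t 9.35 grasp [ 454.9 -316.6  262.9] yaw -3.0323 tilt 0.23 w 24.0 ff 29.8 F [-0.2 -0.8 -2.2] q [-0.75  0.38  1.42  0.    1.34 -2.43]
445,90,258,3.1285 -> [-0.0345  0.4053  0.0037] spin 0.122 rows 10.0
445,-110,258,3.18 -> [-0.0127  0.2065  0.0043] spin 0.071 rows 5.0
```

```bash
python3 -m inch '[[-0.001,0.01,0,0.003,0],[-0.003,0.03,0,0.009,0],[-0.005,0.056,0,0.017,0],[-0.007,0.084,0.001,0.025,0],[-0.01,0.112,0.002,0.034,0],[-0.012,0.14,0.002,0.042,0],[-0.014,0.168,0.003,0.05,0],[-0.017,0.196,0.003,0.059,0]]'; python3 go.py 445,90,258,3.1285
```

```text
time: 10.02
tool_pos: [448.9, -117.4, 415.1]
tcp_rot: [3.14, -0.003, -3.092]
contact_force: [0.6, -0.5, -2.8]
grip_width: 24.0
finger_force: 29.8
t 10.02 grasp [ 448.4 -117.1  256.1] yaw -3.0921 tilt 0.2 w 24.0 ff 29.8 F [ 0.6 -0.5 -2.8] q [-0.42  0.22  1.66  0.    1.26 -2.04]
445,90,258,3.1285 -> [-0.0069  0.207  -0.0015] spin 0.063 rows 5.0
```

```bash
python3 -m inch '[[-0.002,0.028,0,0.008,0],[-0.004,0.056,0,0.016,0],[-0.006,0.084,0,0.025,0],[-0.007,0.112,0,0.033,0],[-0.009,0.14,0,0.042,0],[-0.01,0.165,0,0.05,0],[-0.011,0.185,0,0.056,0],[-0.012,0.195,0,0.06,0]]'; python3 go.py 445,90,258,3.1285
```

```text
time: 10.68
tool_pos: [450.8, 78.5, 415.3]
tcp_rot: [3.141, -0.003, 3.133]
contact_force: [0.3, 0.4, -3.3]
grip_width: 24.1
finger_force: 29.8
t 10.68 grasp [450.3  78.7 256.3] yaw 3.1334 tilt 0.19 w 24.1 ff 29.8 F [ 0.3  0.4 -3.3] q [ 0.    0.21  1.68  0.    1.26 -1.56]
445,90,258,3.1285 -> [ 0.0054  0.0113 -0.0017] spin 0.005 rows 1.0
```

```bash
python3 -m inch '[[-0.01,0.003,0,0.004,0],[-0.03,0.006,-0.001,0.004,0],[-0.055,0.01,-0.001,0.004,0],[-0.08,0.01,-0.001,0.004,0],[-0.105,0.01,-0.001,0.004,0],[-0.125,0.01,-0.001,0.004,0],[-0.135,0.01,-0.001,0.004,0],[-0.135,0.01,-0.001,0.004,0]]'; python3 go.py 633.5,90,258,3.1285; python3 - <<'E'
from fit import *
a=capture("scene");b=capture("top")
o=[cv2.resize(np.array(c["color"])[y-45:y+45,x-45:x+45],(400,400),interpolation=2) for c,x,y in ((a,*proj(a,[600,90,190]).astype(int)),(b,*proj(b,[600,90,190]).astype(int)))]
cv2.imwrite("pics/c6.png",np.hstack(o)[...,::-1])
for t in ("carrier_tab","hook_seat"):
    r=[tip_of(c,t) for c in(a,b)]
    g=np.array([585,90,240])
    r=[min(x,key=lambda e:np.hypot(*(np.array(e["centre"])-proj(c,g)))) for c,x in zip((a,b),r)];print(t,tri([ray(c,e["centre"]) for c,e in zip((a,b),r)]))
E
```

```text
time: 11.35
tool_pos: [588.1, 84.9, 415.2]
tcp_rot: [3.141, -0.003, 3.128]
contact_force: [-0.9, 0.8, -1.9]
grip_width: 24.2
finger_force: 29.8
t 11.35 grasp [587.6  85.  256.2] yaw 3.1275 tilt 0.17 w 24.2 ff 29.8 F [-0.9  0.8 -1.9] q [ 0.01  0.46  1.3   0.    1.38 -1.54]
633.5,90,258,3.1285 -> [-0.0458  0.0057 -0.0019] spin -0.001 rows 2.0
carrier_tab (array([585.21338242,  79.63428529, 253.60640091]), [np.float64(1.8817757871269722), np.float64(1.8817757871269951)])
hook_seat (array([583.01293555,  78.8300873 , 234.80042825]), [np.float64(6.090118247106309), np.float64(6.090118247106305)])
```

View pics/c6.png

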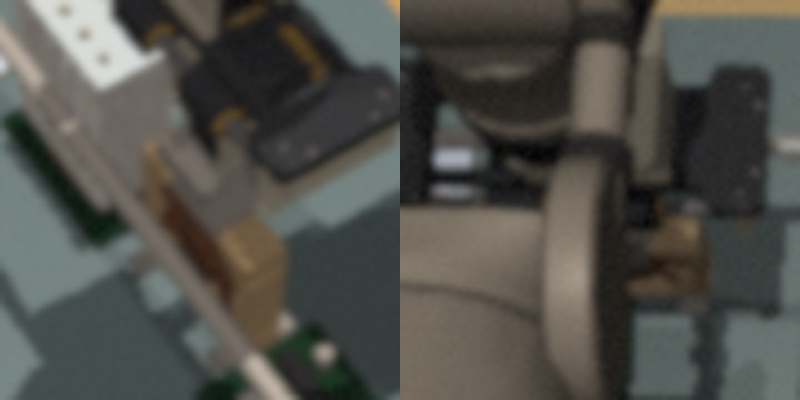

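The crop shows the fan upright just before the rail, with the hook facing it and nothing touching. I insert now.

```bash
python3 -m inch '[[-0.008,0.003,-0.001,0,0],[-0.016,0.003,-0.001,0,0],[-0.024,0.003,-0.001,0,0],[-0.032,0.003,-0.001,0,0],[-0.04,0.003,-0.001,0,0],[-0.046,0.003,-0.001,0,0],[-0.046,0.003,-0.001,0,0]]'; python3 go.py 633.5,88,236,3.1285
```

```text
time: 12.23
tool_pos: [633.5, 86.9, 418.7]
tcp_rot: [3.142, 0.001, 3.128]
contact_force: [0.1, -0.0, -2.0]
grip_width: 23.9
finger_force: 29.8
t 12.23 grasp [633.6  86.9 259.7] yaw 3.1276 tilt 0.03 w 23.9 ff 29.8 F [ 0.1 -0.  -2. ] q [ 0.02  0.55  1.15  0.    1.44 -1.54]
633.5,88,236,3.1285 -> [0.0001 0.0011 0.0237] spin -0.001 rows 1.0
```

No contact. Lowering (about 24 mm).

```bash
python3 -m inch '[[0,0,0.005,0,0],[0,0,0.01,0,0],[0,0,0.015,0,0],[0,0,0.019,0,0],[0,0,0.021,0,0],[0,0,0.021,0,0],[0,0,0.021,0,0]]'; python3 go.py 633.5,88,236,3.1285
```

```text
time: 12.82
tool_pos: [633.1, 87.0, 397.7]
tcp_rot: [3.142, -0.0, 3.128]
contact_force: [0.2, -0.3, -2.0]
grip_width: 24.0
finger_force: 29.8
t 12.82 grasp [633.   87.  238.7] yaw 3.1278 tilt 0.01 w 24.0 ff 29.8 F [ 0.2 -0.3 -2. ] q [ 0.02  0.56  1.19  0.    1.39 -1.54]
633.5,88,236,3.1285 -> [-0.0004  0.001   0.0027] spin -0.001 rows 1.0
```

```bash
python3 -m inch '[[0,0,0.0015,0,0],[0,0,0.003,0,0],[0,0,0.004,0,0],[0,0,0.004,0,0],[0,0,0.004,0,0]]'; python3 go.py 633.5,88,236,3.1285
```

```text
time: 13.23
tool_pos: [633.0, 87.0, 395.1]
tcp_rot: [3.142, 0.002, 3.128]
contact_force: [-2.4, -1.3, 5.6]
grip_width: 23.9
finger_force: 29.8
t 13.23 grasp [633.3  87.  236.1] yaw 3.1278 tilt 0.1 w 23.9 ff 29.8 F [-2.4 -1.3  5.6] q [ 0.02  0.56  1.2  -0.    1.38 -1.54]
633.5,88,236,3.1285 -> [-0.0002  0.001   0.0001] spin -0.001 rows 1.0
```

```bash
python3 -m inch '[[0,0,0,0,0],[0,-0.003,-0.001,0,0],[0,-0.011,-0.001,0,0],[0,-0.022,-0.001,0,0],[0,-0.034,-0.001,0,0],[0,-0.046,-0.001,0,0],[0,-0.058,-0.001,0,0],[0,-0.07,-0.001,0,0]]'; python3 go.py 632,-72,236,3.1285
```

```text
time: 13.9
tool_pos: [631.9, 15.4, 394.7]
tcp_rot: [3.141, -0.0, 3.127]
contact_force: [-2.6, 3.4, 1.2]
grip_width: 23.9
finger_force: 29.8
t 13.9 grasp [631.9  15.4 235.7] yaw 3.1272 tilt 0.03 w 23.9 ff 29.8 F [-2.6  3.4  1.2] q [-0.1   0.55  1.22  0.    1.37 -1.65]
632,-72,236,3.1285 -> [-0.0014 -0.0874 -0.0003] spin -0.001 rows 3.0
```

```bash
python3 -m inch '[[0,-0.012,0,0,0],[0,-0.024,0,0,0],[0,-0.036,0,0,0],[0,-0.048,0,0,0],[0,-0.06,0,0,0],[0,-0.072,0,0,0],[0,-0.082,0,0,0],[0,-0.087,0,0,0]]'; python3 go.py 632,-72,236,3.1285
```

```text
time: 14.57
tool_pos: [630.8, -71.7, 394.7]
tcp_rot: [-3.141, -0.0, 3.127]
contact_force: [-3.8, 4.0, 2.3]
grip_width: 23.7
finger_force: 29.8
t 14.57 grasp [630.8 -71.8 235.7] yaw 3.1266 tilt 0.02 w 23.7 ff 29.8 F [-3.8  4.   2.3] q [-0.23  0.55  1.21 -0.    1.38 -1.79]
632,-72,236,3.1285 -> [-0.0012 -0.0002 -0.0003] spin -0.002 rows 1.0
```

```bash
python3 -m inch '[[0,0,0,0,0],[0,0,0,0,0]]'; python3 go.py 632,-72,236,3.1285; python3 - <<'E'
from fit import *
np.set_printoptions(precision=1,suppress=True)
a=capture("scene");b=capture("top")
o=[cv2.resize(np.array(c["color"])[y-45:y+45,x-45:x+45],(400,400),interpolation=2) for c,x,y in ((a,*proj(a,[610,-72,150]).astype(int)),(b,*proj(b,[610,-72,150]).astype(int)))]
cv2.imwrite("pics/c7.png",np.hstack(o)[...,::-1])
m=[e for e in trace(a,"carrier") if np.hypot(*(np.array(e["rect"][:2])-proj(a,[632,-72,110])))<25];print([ (e["rect"],e["conf"]) for e in m])
print("pred tan top corners",[proj(a,[x,y,165]) for x in(620,645) for y in(-118,-26)])
E
```

```text
time: 14.73
tool_pos: [630.9, -71.4, 394.7]
tcp_rot: [-3.139, -0.0, 3.127]
contact_force: [-3.7, -4.3, 1.9]
grip_width: 24.1
finger_force: 29.8
t 14.73 grasp [630.8 -71.9 235.7] yaw 3.1267 tilt 0.17 w 24.1 ff 29.8 F [-3.7 -4.3  1.9] q [-0.23  0.55  1.21 -0.    1.38 -1.79]
632,-72,236,3.1285 -> [-0.0012 -0.0001 -0.0003] spin -0.002 rows 1.0
[([237.4, 234.5, 30.5, 57.3], 0.7)]
pred tan top corners [array([229.2, 205.8]), array([249.2, 231.2]), array([220.4, 210.3]), array([240.2, 235.9])]
```

View pics/c7.png

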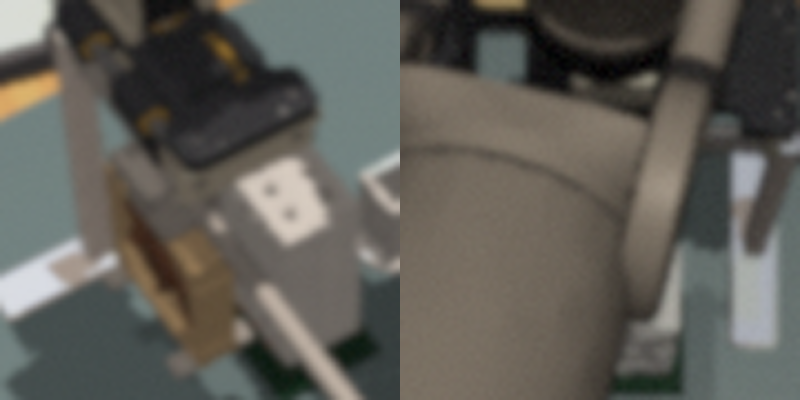

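The fan hangs in front of the cooler, with its edge at crop (230,260–360) beside the cooler's flank. I let go and rise straight up.

```bash
python3 -m inch '[[-0.001,0,0,0,0.3],[-0.001,0,0,0,0.5],[-0.001,0,0,0,0.5],[-0.001,0,0,0,0.5],[-0.001,0,0,0,0.5],[-0.001,0,0,0,0.5],[-0.001,0,0,0,0.6],[-0.001,0,0,0,0.6]]'; python3 go.py
```

```text
time: 15.55
tool_pos: [632.0, -70.0, 394.7]
tcp_rot: [3.141, 0.0, 3.128]
contact_force: [0.2, 0.7, 0.4]
grip_width: 53.3
finger_force: 0.0
t 15.55 grasp [632.  -69.9 235.7] yaw 3.1279 tilt 0.01 w 53.3 ff 0.0 F [0.2 0.7 0.4] q [-0.23  0.56  1.21  0.    1.38 -1.79]
```

```bash
python3 -m inch '[[0,0,-0.01,0,0.7],[0,0,-0.03,0,0.7],[0,0,-0.06,0,0.7],[0.03,0,-0.09,0,0.7],[0.06,0.02,-0.09,0,0.8],[0.09,0.05,-0.09,0,1],[0.12,0.08,-0.09,0,1],[0.15,0.11,-0.09,0,1]]'; python3 go.py
```

```text
time: 16.22
tool_pos: [483.3, 41.1, 485.6]
tcp_rot: [3.141, 0.001, 3.127]
contact_force: [1.1, 0.4, 0.7]
grip_width: 86.5
finger_force: 0.0
t 16.22 grasp [483.6  41.2 326.6] yaw 3.1266 tilt 0.08 w 86.5 ff 0.0 F [1.1 0.4 0.7] q [-0.07  0.21  1.48  0.    1.45 -1.63]
```

```bash
python3 - <<'E'
from fit import *
np.set_printoptions(precision=1,suppress=True)
a=capture("scene");b=capture("top")
m=[e for e in trace(a,"carrier") if np.hypot(*(np.array(e["rect"][:2])-proj(a,[632,-72,110])))<25]
m=[cv2.resize(m[0]["pixels"].astype(np.uint8),None,fx=S,fy=S,interpolation=0)]
H=[P+[0,0,65] for P in CAR]
# occluders absent at first order: cost vs y with x, yaw fixed
for y in range(-92,-50,4):
    r=rend(a,H,(632,y,-.013));print(y,round(float((r&m[0]).sum()/(r|m[0]).sum()),3),end="; ")
print()
for c,p,q in ((a,(401,278),(363,330)),): pass
def ends(c,g):
    out=[]
    for e in trace(c,"probe"):
        if np.hypot(*(np.array(e["rect"][:2])-g))>25: continue
        pts=np.argwhere(e["pixels"])[:,::-1].astype(np.float32);vx,vy,x,y=cv2.fitLine(pts,cv2.DIST_HUBER,0,.01,.01).ravel()
        t=(pts-[x,y])@[vx,vy];w=np.abs((pts-[x,y])@[-vy,vx]).max();out.append((e["conf"],np.array([x,y])+t.min()*np.array([vx,vy]),np.array([x,y])+t.max()*np.array([vx,vy]),w))
    return out
A=ends(a,(382,303));Bq=ends(b,(163,223))
for x in A: print("a",x)
for x in Bq: print("b",x)
def top(e): return e[1] if e[1][1]<e[2][1] else e[2]
for x in A:
  for y in Bq:
    f=lambda e,k: sorted((e[1],e[2]),key=lambda p:p[1])[k]
    print("top",*tri([ray(a,f(x,0)),ray(b,f(y,1))]),"foot",*tri([ray(a,f(x,1)),ray(b,f(y,0))]))
save(b,"r.png",(120,180,200,260),7);save(a,"r2.png",(330,265,430,365),5)
im=np.hstack([cv2.resize(np.array(b["color"])[180:260,120:200],(400,400),interpolation=2),cv2.resize(np.array(a["color"])[270:370,330:430],(400,400),interpolation=2)])
cv2.imwrite("pics/c8.png",cv2.convertScaleAbs(im[...,::-1],alpha=1.8))
E
```

```text
-92 0.58; -88 0.628; -84 0.683; -80 0.747; -76 0.814; -72 0.849; -68 0.84; -64 0.788; -60 0.72; -56 0.66; -52 0.603; 
a (0.59, array([362.5, 331.6], dtype=float32), array([401.5, 277.4], dtype=float32), np.float32(4.5486574))
```

View pics/c8.png

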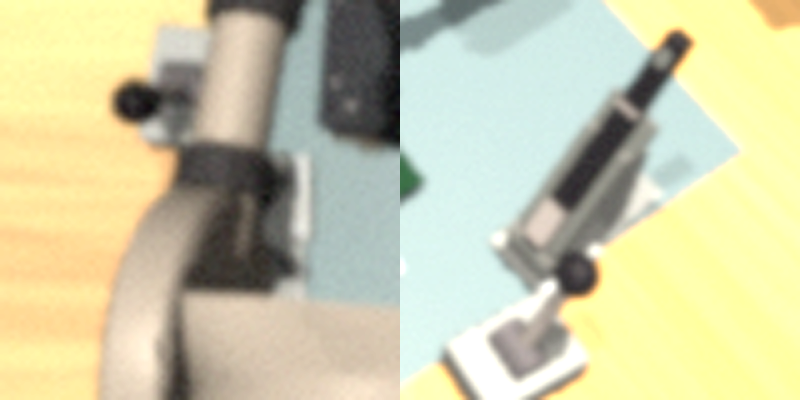

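```bash
python3 - <<'E'
from fit import *
np.set_printoptions(precision=1,suppress=True)
K=np.load("cams.npz")
a=capture("scene");b=capture("top")
pt,_=tri([ray(a,(400.5,278.8)),ray(b,(153.5,235.6))]);print("top",pt,_)
pf,_=tri([ray(a,(363.5,331)),ray(b,(172.5,212.5))]);print("foot",pf,_)
d=pt-pf;print("len",np.linalg.norm(d),"lean",np.degrees(np.arccos(d[2]/np.linalg.norm(d))),"azim of +x",np.arctan2(-d[1],-d[0]))
# fit of bar: unknown x,y,yaw of rest, lean 30, foot at (+55,30): match scene end points & top line by lsq
from scipy.optimize import least_squares
def bar(v,s,off=0):
    x,y,w=v;u=np.array([np.cos(w),np.sin(w),0]);F=np.array([x,y,30.])+55*u
    ax=-.5*u+np.array([0,0,.866]);return F+s*ax
f=lambda v:np.r_[proj(a,bar(v,170))-(400.5,278.8),proj(a,bar(v,0))-(363.5,331),proj(b,bar(v,170))-(153.5,235.6),proj(b,bar(v,0))-(172.5,212.5)]
r=least_squares(f,[450,275,0]);print(r.x,"resid px",r.fun,"top",bar(r.x,170),"foot",bar(r.x,0))
m=[mask(a,"rest",(378,305))]
print("base px pred",[proj(b,world(np.array([[x,y,6.]]),r.x)[0]) for x in(-40,65) for y in (-17,17)])
E
```

```text
top [415.9 273.7 174.9] [np.float64(0.12478415020873655), np.float64(0.1247841502088805)]
foot [501.2 278.8  22.9] [np.float64(2.5437720345822132), np.float64(2.543772034582064)]
len 174.38557656530705 lean 29.35835931422146 azim of +x 0.059404638228944144
[446.6 275.7   0.1] resid px [-0.1 -0.3 -0.6 -1.2 -0.4 -0.4 -1.6  0. ] top [416.7 273.8 177.2] foot [501.5 279.3  30. ]
base px pred [array([179. , 246.3]), array([167.2, 246.9]), array([179.1, 210.4]), array([167.5, 211. ])]
```

The bar fit is consistent with the text: length 170, lean 30°, and the base outline matches. The grip point at s = 145 mm is (429, 274.6, 155.6), yaw 0.06+π. The fan fit gives y ≈ −71 against a target of −72.

```bash
python3 go.py 429,274.6,225,3.2016 429,274.6,155.6,3.2016
```

```text
t 16.62 grasp [485.8  39.6 325.7] yaw 3.1267 tilt 0.01 w 91.2 ff 0.0 F [ 0.1 -0.1 -0.1] q [-0.08  0.22  1.47 -0.    1.45 -1.63]
429,274.6,225,3.2016 -> [0.0603 0.2341 0.1006] spin -0.075 rows 7.0
429,274.6,155.6,3.2016 -> [0.0603 0.2341 0.17  ] spin -0.075 rows 8.0
```

```bash
python3 -m inch '[[0.008,0.032,0.01,-0.01,1],[0.017,0.066,0.025,-0.02,1],[0.026,0.1,0.04,-0.032,1],[0.035,0.134,0.055,-0.043,1],[0.044,0.168,0.07,-0.054,1],[0.052,0.202,0.085,-0.065,1],[0.06,0.234,0.1,-0.075,1],[0.06,0.234,0.1,-0.075,1]]';python3 go.py 429,274.6,155.6,3.2016
```

```text
time: 17.28
tool_pos: [427.2, 278.9, 381.3]
tcp_rot: [3.141, -0.006, -3.077]
contact_force: [-0.8, 0.5, -0.0]
grip_width: 91.9
finger_force: 0.0
t 17.28 grasp [426.3 278.8 222.3] yaw -3.0769 tilt 0.32 w 91.9 ff 0.0 F [-0.8  0.5 -0. ] q [ 0.43  0.34  1.6   0.    1.21 -1.21]
429,274.6,155.6,3.2016 -> [-0.0028 -0.0044  0.0667] spin 0.005 rows 2.0
```

```bash
python3 -m inch '[[0,0,0.02,0,1],[0,0,0.045,0,1],[0,0,0.065,0,1],[0,0,0.069,0,1],[0,0,0.069,0,1],[0,0,0.069,0,1]]';python3 go.py 429,274.6,155.6,3.2016
```

```text
time: 17.78
tool_pos: [429.2, 274.9, 316.4]
tcp_rot: [3.141, 0.001, -3.081]
contact_force: [-0.3, -0.0, -0.1]
grip_width: 91.8
finger_force: 0.0
t 17.78 grasp [429.3 275.  157.4] yaw -3.0814 tilt 0.04 w 91.8 ff 0.0 F [-0.3 -0.  -0.1] q [ 0.42  0.41  1.69  0.    1.04 -1.21]
429,274.6,155.6,3.2016 -> [ 0.0004 -0.0004  0.0018] spin 0.0 rows 1.0
```

```bash
python3 -m inch '[[0,0,0,0,0],[0,0,0,0,0],[0,0,0,0,0],[0,0,0,0,0],[0,0,0,0,0],[0,0,0,0,0],[0,0,0,0,0],[0,0,0,0,0]]'; python3 -m inch '[[0,0,0,0,0],[0,0,0,0,0],[0,0,0,0,0]]';python3 go.py 429,274.6,155.6,3.2016
```

```text
time: 18.45
tool_pos: [428.3, 275.2, 315.8]
tcp_rot: [3.141, 0.0, -3.08]
contact_force: [1.3, -0.8, -0.4]
grip_width: 43.2
finger_force: 0.0
time: 18.7
tool_pos: [428.3, 275.2, 315.7]
tcp_rot: [3.142, -0.0, -3.08]
contact_force: [0.0, 0.1, -0.1]
grip_width: 23.3
finger_force: 0.0
t 18.7 grasp [428.3 275.2 156.7] yaw -3.0804 tilt 0.0 w 23.3 ff 0.0 F [ 0.   0.1 -0.1] q [ 0.42  0.41  1.7   0.    1.04 -1.21]
429,274.6,155.6,3.2016 -> [-0.0007 -0.0007  0.0011] spin 0.001 rows 1.0
```

```bash
python3 -m inch '[[0,0,0,0,0],[0,0,0,0,0],[0,0,0,0,0],[0,0,0,0,0],[0,0,0,0,0]]';python3 go.py 429,274.6,155.6,3.2016
```

```text
time: 19.12
tool_pos: [428.3, 275.2, 315.8]
tcp_rot: [3.142, 0.0, -3.08]
contact_force: [0.5, 0.3, 0.8]
grip_width: 13.9
finger_force: 29.9
t 19.12 grasp [428.3 275.2 156.8] yaw -3.0804 tilt 0.01 w 13.9 ff 29.9 F [0.5 0.3 0.8] q [ 0.42  0.41  1.7   0.    1.04 -1.21]
429,274.6,155.6,3.2016 -> [-0.0006 -0.0007  0.0012] spin 0.001 rows 1.0
```

```bash
python3 -m inch '[[0.003,0,-0.0052,0,0],[0.01,0,-0.0173,0,0],[0.02,0,-0.0346,0,0],[0.03,0,-0.052,0,0],[0.04,0,-0.0693,0,0],[0.05,0,-0.0866,0,0],[0.06,0,-0.1039,0,0],[0.065,0,-0.1126,0,0]]';python3 go.py 380,0,265,3.1285
```

```text
time: 19.78
tool_pos: [361.8, 271.1, 431.2]
tcp_rot: [3.14, 0.002, -3.08]
contact_force: [-0.1, -0.1, -0.3]
grip_width: 13.5
finger_force: 29.9
t 19.78 grasp [362.2 271.4 272.2] yaw -3.0799 tilt 0.16 w 13.5 ff 29.9 F [-0.1 -0.1 -0.3] q [ 0.47  0.19  1.66  0.    1.29 -1.16]
380,0,265,3.1285 -> [-0.001  -0.272   0.0068] spin 0.075 rows 7.0
```

```bash
python3 go.py 468,35,200,1.5585; python3 -m inch '[[-0.004,-0.012,0,0.05,0],[-0.01,-0.026,0,0.15,0],[-0.015,-0.042,0.002,0.25,0],[-0.02,-0.058,0.005,0.35,0],[-0.026,-0.074,0.009,0.45,0],[-0.032,-0.09,0.013,0.55,0],[-0.037,-0.106,0.017,0.65,0],[-0.042,-0.122,0.021,0.75,0]]';python3 go.py 468,35,200,1.5585
```

```text
t 19.78 grasp [362.2 271.4 272.2] yaw -3.0799 tilt 0.16 w 13.5 ff 29.9 F [-0.1 -0.1 -0.3] q [ 0.47  0.19  1.66  0.    1.29 -1.16]
468,35,200,1.5585 -> [-0.0909 -0.2426  0.072 ] spin 1.645 rows 14.0
time: 20.45
tool_pos: [412.5, 151.3, 407.4]
tcp_rot: [-3.141, -0.0, 2.448]
contact_force: [-0.1, 0.5, -0.3]
grip_width: 13.8
finger_force: 29.9
t 20.45 grasp [412.5 151.3 248.4] yaw 2.4479 tilt 0.03 w 13.8 ff 29.9 F [-0.1  0.5 -0.3] q [ 0.18  0.18  1.74  0.    1.22 -0.7 ]
468,35,200,1.5585 -> [-0.1171 -0.0539  0.0483] spin 0.889 rows 8.0
```

```bash
python3 -m inch '[[-0.015,-0.007,0.006,0.11,0],[-0.03,-0.014,0.012,0.22,0],[-0.045,-0.021,0.018,0.33,0],[-0.06,-0.028,0.025,0.44,0],[-0.075,-0.035,0.031,0.55,0],[-0.09,-0.042,0.037,0.66,0],[-0.105,-0.048,0.043,0.77,0],[-0.117,-0.054,0.048,0.889,0]]';python3 -m inch '[[0,0,0,0,0],[0,0,0,0,0]]'; python3 go.py 468,35,156,1.5585; python3 - <<'E'
from fit import *
np.set_printoptions(precision=1,suppress=True)
a=capture("scene");b=capture("top")
o=get_obs();g=np.array(o["tool_pos"])-[0,0,159]
for c in (a,b):
    for e in trace(c,"probe"):
        pts=np.argwhere(e["pixels"])[:,::-1].astype(np.float32)
        if np.hypot(*(pts.mean(0)-proj(c,g+[0,-40,-70])))<40:
            vx,vy,x,y=cv2.fitLine(pts,cv2.DIST_HUBER,0,.01,.01).ravel();t=(pts-[x,y])@[vx,vy];print(round(e["conf"],2),(x+t.min()*vx,y+t.min()*vy),(x+t.max()*vx,y+t.max()*vy))
    print("pred foot",proj(c,g+[0,-72,-125]),"grip",proj(c,g))
im=np.hstack([cv2.resize(np.array(c["color"])[y-50:y+50,x-50:x+50],(400,400),interpolation=2) for c,x,y in ((a,*proj(a,[468,-30,100]).astype(int)),(b,*proj(b,[468,-30,100]).astype(int)))])
cv2.imwrite("pics/c9.png",cv2.convertScaleAbs(im[...,::-1],alpha=1.6))
E
```

```text
time: 21.12
tool_pos: [468.9, 35.2, 359.1]
tcp_rot: [-3.141, -0.0, 1.558]
contact_force: [-0.1, 0.3, 0.6]
grip_width: 13.5
finger_force: 29.9
time: 21.28
tool_pos: [468.6, 35.8, 359.2]
tcp_rot: [-3.14, -0.0, 1.565]
contact_force: [-0.4, -0.1, -1.0]
grip_width: 13.9
finger_force: 29.9
t 21.28 grasp [468.4  35.8 200.2] yaw 1.5649 tilt 0.07 w 13.9 ff 29.9 F [-0.4 -0.1 -1. ] q [-0.09  0.29  1.74  0.    1.12 -0.08]
468,35,156,1.5585 -> [-0.0009 -0.0003  0.0442] spin 0.006 rows 2.0
0.46 (np.float32(301.1882), np.float32(221.25526)) (np.float32(307.63385), np.float32(216.50336))
pred foot [297.5 222.7] grip [317.5 211.3]
0.69 (np.float32(263.47043), np.float32(217.86388)) (np.float32(285.005), np.float32(223.98236))
pred foot [280.7 222.9] grip [249.5 214. ]
```

View pics/c9.png

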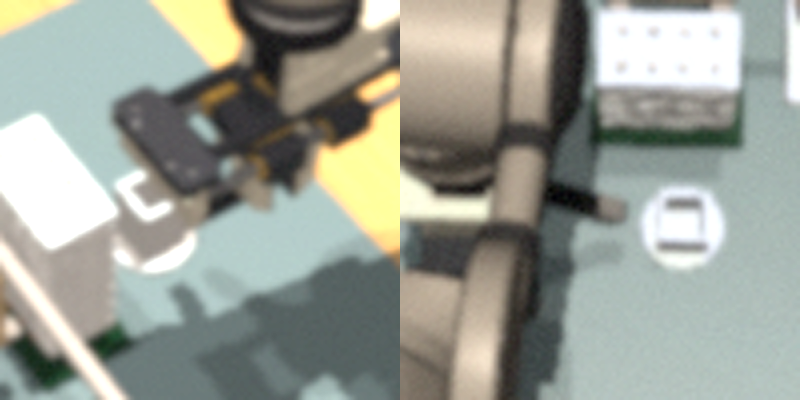

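The bar is held leaning with its foot toward −y at crop right (615,208). The cup ring is centred at crop right (683,227), and the bar is in line with it. I refine the cup position from the now-clear top view.

```bash
python3 - <<'E'
from fit import *
np.set_printoptions(precision=1,suppress=True)
b=capture("top");a=capture("scene")
g=proj(b,[468,-30,100]).astype(int)-50;print("crop org",g)
c0=g+np.array([283,227])/4
im=np.array(b["color"]).astype(int);hsv=cv2.cvtColor(np.array(b["color"]),cv2.COLOR_RGB2HSV)
x,y=np.round(c0).astype(int);m=np.zeros(im.shape[:2],np.uint8);w=14
m[y-w:y+w+1,x-w:x+w+1]=(im.mean(2)[y-w:y+w+1,x-w:x+w+1]>np.percentile(im.mean(2)[y-w:y+w+1,x-w:x+w+1],50)+15)
pts=np.argwhere(m)[:,::-1].astype(np.float32);(cx,cy),r=cv2.minEnclosingCircle(pts)
print("disc",cx,cy,r,pts.mean(0)); print("disc centre at z2",atz(b,(cx,cy),2),atz(b,pts.mean(0),2),"r mm",r*np.linalg.norm(atz(b,(cx+1,cy),2)-atz(b,(cx,cy),2)))
print("disc px pred for (468,-82,2)",proj(b,[468,-82,2]),"rim pred corners",[proj(b,[468+i,-82+j,55]) for i in(-18,18) for j in(-18,18)])
for t in("cup","cup_in"):
    for c,q in((a,(288,226)),(b,(298,226))): print(t,[(np.round(e["centre"],1),round(e["conf"],2)) for e in tip_of(c,t) if np.hypot(*(np.array(e["centre"])-q))<15])
print(im.mean(2)[y-12:y+13:1,x-12:x+13].astype(int),x-12,y-12)
E
```

```text
crop org [228 171]
disc 298.2281799316406 227.37583923339844 10.77099323272705 [298.2 227.5]
disc centre at z2 [468.3 -84.4   2. ] [467.9 -84.4   2. ] r mm 31.074355345081802
disc px pred for (468,-82,2) [297.4 227.5] rim pred corners [array([304.2, 231.1]), array([291.1, 230.9]), array([304.3, 218.2]), array([291.3, 218. ])]
cup [(array([287.1, 226.7]), 0.91)]
cup [(array([298.4, 225.4]), 0.69)]
cup_in [(array([287. , 226.2]), 0.91)]
cup_in [(array([297.7, 225.6]), 0.54)]
[[106 106 106 105 108 107 106 107 108 108 107 106 106 107 108 105 105 105
  103 104 105 108 107 110 108]
 [107 108 107 111 111 115 118 122 127 128 127 126 127 127 126 121 115 113
  111 110 109 109 109 110 109]
 [110 109 109 109 114 121 137 143 146 149 148 149 148 148 145 138 130 128
  123 114 109 110 110 109 108]
 [110 109 110 112 118 132 148 151 150 147 149 146 148 146 146 143 144 144
  137 123 112 110 107 107 109]
 [108 111 112 120 128 139 148 138 126 120 119 121 121 120 119 125 141 154
  148 130 117 111 109 112 110]
 [109 113 122 135 146 145 143 123  97  89  87  85  84  86  89  98 125 153
  157 141 123 112 112 1
[... 1311 characters left out ...]
37 135 136 136 136 135 135 142
  141 134 119 115 110 112 113]
 [110 112 110 115 128 141 148 153 156 156 157 155 157 155 153 154 153 147
  133 121 114 114 112 110 112]
 [111 110 110 112 112 123 138 150 156 157 156 159 161 156 155 149 147 138
  123 114 113 113 113 114 114]
 [112 111 112 108 106 111 121 134 142 143 147 149 150 145 136 131 128 123
  117 111 113 114 112 113 114]
 [114 113 111 112 108 108 113 119 124 126 126 129 128 129 121 115 116 116
  113 113 112 113 113 112 114]
 [113 114 112 114 110 111 114 114 114 113 113 114 115 116 113 113 113 114
  114 112 113 114 111 113 112]
 [113 112 112 115 113 110 113 112 113 114 113 114 113 114 113 112 112 115
  114 114 113 112 112 112 115]] 287 216
```

```bash
python3 -m inch '[[0,0,0.015,0.006,0],[0,0,0.03,0.006,0],[0,0,0.044,0.006,0],[-0.008,0,0.044,0.006,0],[-0.016,0,0.044,0.006,0],[-0.024,0,0.044,0.006,0],[-0.03,0,0.044,0.006,0],[-0.036,0,0.043,0.006,0]]';python3 go.py 468.2,-58,172,1.5585
```

```text
time: 22.45
tool_pos: [468.9, -0.5, 317.5]
tcp_rot: [3.139, -0.002, 1.557]
contact_force: [-0.9, 5.7, 2.7]
grip_width: 13.5
finger_force: 30.0
t 22.45 grasp [ 4.692e+02 -2.000e-01  1.585e+02] yaw 1.5566 tilt 0.17 w 13.5 ff 30.0 F [-0.9  5.7  2.7] q [-0.17  0.34  1.8   0.    1.   -0.15]
468.2,-58,172,1.5585 -> [-0.0578 -0.0002 -0.0136] spin -0.002 rows 2.0
```

```bash
python3 -m inch '[[-0.009,0,-0.003,0,0],[-0.018,0,-0.006,0,0],[-0.026,0,-0.009,0,0],[-0.034,0,-0.011,0,0],[-0.042,0,-0.012,0,0],[-0.05,0,-0.013,0,0],[-0.056,0,-0.013,0,0],[-0.056,0,-0.013,0,0]]';python3 go.py 468.2,-58,172,1.5585; python3 - <<'E'
from fit import *
np.set_printoptions(precision=1,suppress=True)
a=capture("scene");b=capture("top")
for c in(a,b):
    g=proj(c,[468,-60,100])
    for e in trace(c,"probe")[:3]: print(e["rect"],round(e["conf"],2),"pred foot",proj(c,[468,-58,28]),"tip",proj(c,[468,-58,172]))
im=np.hstack([cv2.resize(np.array(c["color"])[y-40:y+40,x-40:x+40],(400,400),interpolation=2) for c,x,y in ((a,*proj(a,[468,-60,80]).astype(int)),(b,*proj(b,[468,-60,80]).astype(int)))])
cv2.imwrite("pics/c10.png",cv2.convertScaleAbs(im[...,::-1],alpha=1.6))
E
```

```text
time: 23.12
tool_pos: [467.8, -57.2, 329.3]
tcp_rot: [3.141, 0.001, 1.557]
contact_force: [1.0, 1.9, 0.2]
grip_width: 13.6
finger_force: 30.0
t 23.12 grasp [467.9 -57.3 170.3] yaw 1.5567 tilt 0.03 w 13.6 ff 30.0 F [1.  1.9 0.2] q [-0.28  0.33  1.78 -0.    1.04 -0.27]
468.2,-58,172,1.5585 -> [-0.0007  0.0003 -0.0017] spin -0.002 rows 1.0
[295.4, 212.0, 7.8, 39.2] 0.81 pred foot [292.  227.6] tip [294.  193.4]
```

View pics/c10.png

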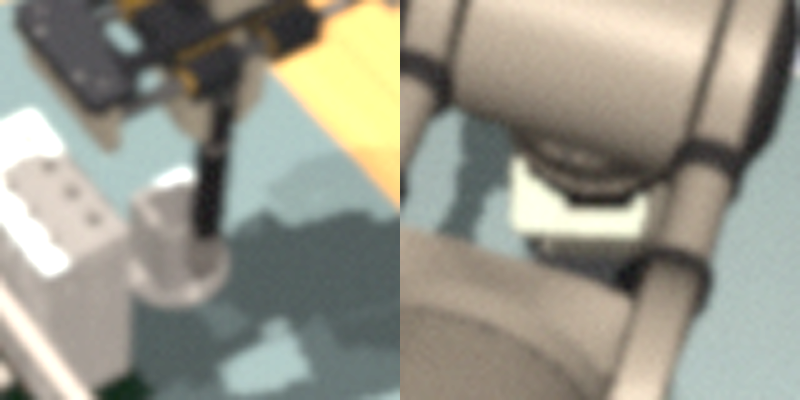

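The probe is now nearly upright against the cup's +y wall (crop left, (222,100)→(203,250)), within about 3°. I push a touch more, back off, raise, and shift over the cup.

```bash
python3 -m inch '[[-0.003,0,0,0,0],[-0.003,0,0,0,0],[0.004,0,-0.005,0,0],[0.006,0,-0.02,0,0],[0.006,0,-0.04,0,0],[-0.006,0,-0.045,0,0],[-0.016,0,-0.045,0,0],[-0.026,0,-0.045,0,0]]';python3 -m inch '[[0,0,0,0,0],[0,0,0,0,0]]';python3 go.py 468,-83.5,160,1.5585; python3 - <<'E'
from fit import *
np.set_printoptions(precision=1,suppress=True)
a=capture("scene")
o=get_obs();g=np.array(o["tool_pos"])-[0,0,159]
for e in trace(a,"probe")[:2]:
    M=e["pixels"];pts=np.argwhere(M)[:,::-1].astype(np.float32)
    vx,vy,x,y=cv2.fitLine(pts,cv2.DIST_HUBER,0,.01,.01).ravel();t=(pts-[x,y])@[vx,vy]
    P0=np.array([x+t.min()*vx,y+t.min()*vy]);P1=np.array([x+t.max()*vx,y+t.max()*vy]);print(round(e["conf"],2),P0,P1)
print("pred grip",proj(a,g),"foot",proj(a,g-[0,0,144]),"px per mm y",proj(a,g+[0,10,-144])-proj(a,g-[0,0,144]),"x",proj(a,g+[10,0,-144])-proj(a,g-[0,0,144]))
print("cup",[e["centre"] for e in tip_of(a,"cup")[:1]],"hole pred",proj(a,[468,-83.5,55]))
E
```

```text
time: 23.98
tool_pos: [467.3, -83.0, 374.1]
tcp_rot: [3.141, 0.001, 1.558]
contact_force: [-0.1, -0.5, -1.3]
grip_width: 14.0
finger_force: 30.0
time: 24.15
tool_pos: [467.2, -82.9, 373.3]
tcp_rot: [-3.14, -0.001, 1.556]
contact_force: [-0.7, -0.5, -0.6]
grip_width: 13.7
finger_force: 30.0
t 24.15 grasp [466.9 -82.8 214.3] yaw 1.5558 tilt 0.11 w 13.7 ff 30.0 F [-0.7 -0.5 -0.6] q [-0.34  0.28  1.71  0.    1.16 -0.32]
468,-83.5,160,1.5585 -> [-0.0008  0.0012  0.0543] spin -0.003 rows 2.0
0.63 [284.8 295.9] [334.7 315.8]
0.26 [164.3 188.9] [215.2 170.2]
pred grip [289.1 175.7] foot [287.5 211.9] px per mm y [2.2 2.5] x [-3.1  1.6]
cup [[287.0, 227.8]] hole pred [286.9 215.3]
```

```bash
python3 -m inch '[[-0.001,0.001,0.008,0,0],[-0.001,0.001,0.015,0,0],[-0.001,0.001,0.022,0,0],[-0.001,0.001,0.029,0,0],[-0.001,0.001,0.035,0,0],[-0.001,0.001,0.04,0,0]]';python3 go.py 468,-83.5,150,1.5585
```

```text
time: 24.8
tool_pos: [468.4, -82.9, 333.3]
tcp_rot: [-3.141, -0.0, 1.558]
contact_force: [-0.6, 0.3, -0.9]
grip_width: 13.6
finger_force: 30.0
t 24.8 grasp [468.2 -82.8 174.3] yaw 1.5579 tilt 0.06 w 13.6 ff 30.0 F [-0.6  0.3 -0.9] q [-0.34  0.33  1.76  0.    1.05 -0.32]
468,-83.5,150,1.5585 -> [-0.0007 -0.0002  0.0243] spin -0.001 rows 1.0
```

```bash
python3 -m inch '[[0,0,0.007,0,0],[0,0,0.013,0,0],[0,0,0.018,0,0],[0,0,0.022,0,0],[0,0,0.022,0,0]]';python3 go.py 468,-83.5,150,1.5585
```

```text
time: 25.22
tool_pos: [468.3, -83.0, 311.5]
tcp_rot: [-3.14, -0.001, 1.558]
contact_force: [0.5, -1.3, -0.6]
grip_width: 13.9
finger_force: 30.0
t 25.22 grasp [468.1 -82.9 152.5] yaw 1.5578 tilt 0.08 w 13.9 ff 30.0 F [ 0.5 -1.3 -0.6] q [-0.34  0.36  1.79  0.    1.   -0.32]
468,-83.5,150,1.5585 -> [-0.0006 -0.0001  0.0025] spin -0.001 rows 1.0
```

```bash
python3 -m inch '[[0,0,0.002,0,0],[0,0,0.004,0,0],[0,0,0.005,0,0]]';python3 go.py 468,-83.5,150,1.5585
```

```text
time: 25.47
tool_pos: [468.8, -83.1, 309.1]
tcp_rot: [3.139, 0.001, 1.558]
contact_force: [-4.6, 1.6, 22.8]
grip_width: 14.1
finger_force: 30.0
t 25.47 grasp [469.2 -83.3 150.1] yaw 1.5579 tilt 0.14 w 14.1 ff 30.0 F [-4.6  1.6 22.8] q [-0.34  0.36  1.79 -0.    0.99 -0.32]
468,-83.5,150,1.5585 -> [-0.0002 -0.0011  0.0001] spin -0.001 rows 1.0
```

Foot on the cup floor (23 N, at the expected height). Release, opening only part way, then rise.

```bash
python3 -m inch '[[0,0,-0.002,0,0],[0,0,-0.002,0,0.3],[0,0,-0.002,0,0.4],[0,0,-0.002,0,0.4],[0,0,-0.002,0,0.4],[0,0,-0.002,0,0.4],[0,0,-0.002,0,0.5],[0,0,-0.002,0,0.5]]';python3 -m inch '[[0,0,-0.01,0,0.5],[0,0,-0.03,0,0.5],[0,0,-0.06,0,0.5],[0,0,-0.09,0,0.5],[0.02,0,-0.1,0,0.5],[0.05,0,-0.1,0,0.3],[0.08,0,-0.1,0,0],[0.12,0,-0.1,0,0]]';python3 go.py; python3 - <<'E'
from fit import *
np.set_printoptions(precision=1,suppress=True)
a=capture("scene")
for e in trace(a,"probe")[:2]: print(e["rect"],round(e["conf"],2))
print("pred",proj(a,[468,-83.5,5]),proj(a,[468,-83.5,175]))
b=capture("top")
print("sw",[(n,t,np.round(e["centre"],1),round(e["conf"],2)) for n,c in(("a",a),("b",b)) for t in("switch_tip","switch_base") for e in tip_of(c,t)[:2]])
g=proj(a,[550,328,40]).astype(int);h=proj(b,[550,-0,40]).astype(int)
A=np.array(a["color"])
o=[cv2.resize(A[160:260,220:320],(390,390),interpolation=2),cv2.resize(A[g[1]-45:g[1]+45,g[0]-45:g[0]+45],(390,390),interpolation=2)]
cv2.imwrite("pics/c11.png",cv2.convertScaleAbs(np.hstack(o)[...,::-1],alpha=1.4));print(g)
E
```

```text
time: 26.13
tool_pos: [468.5, -83.0, 309.2]
tcp_rot: [-3.141, -0.0, 1.558]
contact_force: [0.7, 0.5, -1.3]
grip_width: 44.0
finger_force: 0.0
time: 26.8
tool_pos: [470.0, 37.1, 409.7]
tcp_rot: [3.141, 0.001, 1.555]
contact_force: [1.1, 1.1, -1.4]
grip_width: 30.2
finger_force: 0.0
t 26.8 grasp [470.1  37.  250.7] yaw 1.5555 tilt 0.07 w 30.2 ff 0.0 F [ 1.1  1.1 -1.4] q [-0.08  0.24  1.66 -0.    1.25 -0.07]
[286.7, 210.6, 4.8, 20.4] 0.68
pred [286.4 226.3] [288.2 186.1]
sw [('a', 'switch_tip', array([374.3, 335.1]), 0.63), ('a', 'switch_tip', array([262.5, 242.9]), 0.33), ('a', 'switch_base', array([357.2, 361.7]), 0.59), ('b', 'switch_tip', array([218.2, 192.9]), 0.55), ('b', 'switch_tip', array([145.4, 201.6]), 0.41), ('b', 'switch_base', array([157.4, 199.1]), 0.67), ('b', 'switch_base', array([229.8, 131.5]), 0.59)]
[360 355]
```

```bash
python3 - <<'E'
from fit import *
np.set_printoptions(precision=1,suppress=True)
a=capture("scene");b=capture("top")
print("ball eye",tri([ray(a,(373.75,338.25)),ray(b,(147.4,200))]))
# dark ball centroid
r=[]
for c,p in((a,(374,338)),(b,(147,200.5))):
    g=np.array(c["color"]).astype(float).mean(2);x,y=np.round(p).astype(int);w=g[y-7:y+8,x-7:x+8];yy,xx=np.mgrid[-7:8,-7:8]
    m=(w<55)&(np.hypot(xx,yy)<7.5);q=(x+xx[m].mean(),y+yy[m].mean());print(m.sum(),q,w.min());r.append(ray(c,q))
print("ball",tri(r))
ms=[];B=[box(-35,35,-25,25,0,25)]
for c,z in((a,0),(b,0)):
    g=proj(c,[550,328,15]);hsv=cv2.cvtColor(np.array(c["color"]),cv2.COLOR_RGB2HSV)
    print([(np.round(e["rect"],1),round(e["conf"],2)) for e in trace(c,"switch_base") if np.hypot(*(np.array(e["rect"][:2])-g))<30],"pred base rect",[proj(c,world(np.array([[i,j,25.]]),(549,326,-.117))[0]) for i in(-35,35) for j in(-25,25)])
for e in trace(a,"probe")[:2]: print("probe",e["rect"],round(e["conf"],2))
m=[e["rect"] for e in trace(a,"carrier") if np.hypot(*(np.array(e["rect"][:2])-proj(a,[632,-72,110])))<25];print("fan",m)
E
python3 go.py 470,300,190,3.02
```

```text
ball eye (array([522.4, 326.2,  94.7]), [np.float64(0.623755899167037), np.float64(0.6237558991671975)])
82 (np.float64(373.2439024390244), np.float64(337.9024390243902)) 28.666666666666668
69 (np.float64(148.40579710144928), np.float64(199.7536231884058)) 10.333333333333334
ball (array([522.9, 324.3,  93.9]), [np.float64(1.2496044509580961), np.float64(1.2496044509581927)])
[(array([361.5, 356.2,  44.8,  43.4]), 0.87)] pred base rect [array([366.5, 341.5]), array([378.7, 359.8]), array([340.9, 354.6]), array([352.7, 373.6])]
[(array([155.9, 197.4,  26.1,  22.8]), 0.74)] pred base rect [array([162.7, 209.3]), array([145.6, 207.1]), array([167.3, 185.9]), array([150.4, 183.7])]
fan [[237.6, 227.8, 31.9, 66.5]]
t 27.45 grasp [470.1  36.3 250.3] yaw 1.5566 tilt 0.01 w 0.4 ff 0.0 F [ 0.6  0.1 -0.4] q [-0.09  0.24  1.66  0.    1.25 -0.07]
470,300,190,3.02 -> [ 0.2636 -0.0038  0.0603] spin -1.463 rows 12.0
```

```bash
python3 -m inch '[[0.02,0,0.0,-0.1,0],[0.055,0,0.0,-0.2,0],[0.09,0,0,-0.32,0],[0.125,0,0,-0.44,0],[0.16,0,0,-0.56,0],[0.195,0,0,-0.68,0],[0.23,0,0,-0.8,0],[0.26,0,0,-0.92,0]]';python3 -m inch '[[0,0,0,-0.12,0],[0,0,0,-0.24,0],[0,0,0,-0.36,0],[0,0,0,-0.48,0],[0,0,0,-0.543,0],[0,0,0,-0.543,0]]';python3 go.py 482,327,190,3.02 482,327,106,3.02
```

```text
time: 28.12
tool_pos: [473.2, 298.9, 409.3]
tcp_rot: [3.141, -0.0, 2.484]
contact_force: [0.5, -0.5, -0.2]
grip_width: 0.3
finger_force: 0.0
time: 28.62
tool_pos: [473.6, 296.8, 409.2]
tcp_rot: [-3.142, -0.0, 3.023]
contact_force: [0.7, 0.3, -0.2]
grip_width: 0.4
finger_force: 0.0
t 28.62 grasp [473.5 296.8 250.2] yaw 3.0227 tilt 0.01 w 0.4 ff 0.0 F [ 0.7  0.3 -0.2] q [ 0.42  0.4   1.42  0.    1.32 -1.03]
482,327,190,3.02 -> [-0.0048  0.031   0.0602] spin 0.003 rows 2.0
482,327,106,3.02 -> [-0.0048  0.031   0.1442] spin 0.003 rows 4.0
```

```bash
python3 -m inch '[[-0.005,0.031,0.02,0.003,0],[-0.005,0.031,0.055,0.003,0],[-0.005,0.031,0.09,0.003,0],[-0.005,0.031,0.12,0.003,0],[-0.005,0.031,0.14,0.003,0],[-0.005,0.031,0.144,0.003,0],[-0.005,0.031,0.144,0.003,0]]';python3 go.py 570,316.6,106,3.02
```

```text
time: 29.2
tool_pos: [482.0, 326.9, 264.1]
tcp_rot: [-3.14, -0.003, 3.016]
contact_force: [-0.0, 0.0, 0.6]
grip_width: 0.2
finger_force: 0.0
t 29.2 grasp [481.6 326.7 105.1] yaw 3.0159 tilt 0.17 w 0.2 ff 0.0 F [-0.   0.   0.6] q [ 0.46  0.59  1.54  0.    1.02 -0.98]
570,316.6,106,3.02 -> [-0.089   0.0011 -0.0011] spin -0.004 rows 3.0
```

```bash
python3 -m inch '[[-0.012,0,0,0,0],[-0.024,0,0,0,0],[-0.036,0,0,0,0],[-0.048,0,0,0,0],[-0.058,0,0,0,0],[-0.068,0,0,0,0],[-0.076,0,0,0,0],[-0.082,0,0,0,0]]';python3 go.py 570,316.6,106,3.02
```

```text
time: 29.87
tool_pos: [564.4, 316.9, 267.0]
tcp_rot: [3.14, 0.002, 3.017]
contact_force: [-7.1, 1.3, 2.7]
grip_width: 0.2
finger_force: 4.6
t 29.87 grasp [564.6 317.1 108. ] yaw 3.0167 tilt 0.12 w 0.2 ff 4.6 F [-7.1  1.3  2.7] q [ 0.39  0.69  1.33  0.    1.12 -1.05]
570,316.6,106,3.02 -> [-0.0054  0.0002  0.002 ] spin -0.003 rows 1.0
```

```bash
python3 -m inch '[[-0.002,0,0,0,0],[-0.003,0,0,0,0],[-0.003,0,0,0,0]]';python3 go.py;python3 -m inch '[[0.008,0,0,0,0],[0.03,0,0,0,0],[0.06,0,-0.01,0,0],[0.075,0,-0.04,0,0],[0.08,0,-0.08,0,0],[0.085,0,-0.12,0,0],[0.12,-0.02,-0.14,0,0],[0.15,-0.05,-0.14,0,0]]';python3 -m inch '[[0.02,-0.02,0,0,0],[0.02,-0.02,0,0,0]]'; python3 go.py; python3 - <<'E'
from fit import *
np.set_printoptions(precision=1,suppress=True)
a=capture("scene");b=capture("top")
for n,c in(("a",a),("b",b)):
    print(n,[(np.round(e["centre"],1),round(e["conf"],2)) for e in tip_of(c,"switch_tip")[:3]],"pred on",proj(c,[593,318,92]),"off",proj(c,[522,326,94]))
    g=proj(c,[593,318,92]);im=np.array(c["color"]).astype(float).mean(2);x,y=np.round(g).astype(int);w=im[y-10:y+11,x-10:x+11];yy,xx=np.mgrid[-10:11,-10:11];m=w<50
    print("dark",m.sum(),(x+xx[m].mean(),y+yy[m].mean()) if m.any() else "")
    print("probe",[(np.round(e["rect"],1),round(e["conf"],2)) for e in trace(c,"probe")[:3]],"pred",proj(c,[468,-83,8]),proj(c,[468,-83,175]))
m=[e["pixels"].astype(np.uint8) for e in trace(a,"carrier") if np.hypot(*(np.array(e["rect"][:2])-proj(a,[632,-72,110])))<25]
if m:
    M=cv2.resize(m[0],None,fx=S,fy=S,interpolation=0);H=[P+[0,0,65] for P in CAR]
    print("fan",[(y,round(float((r&M).sum()/(r|M).sum()),3)) for y in range(-84,-56,4) for r in[rend(a,H,(632.3,y,-.013))]])
E
```

```text
time: 30.12
tool_pos: [565.3, 317.1, 266.7]
tcp_rot: [3.142, -0.003, 3.018]
contact_force: [-8.6, 1.1, 6.7]
grip_width: 0.2
finger_force: 4.6
t 30.12 grasp [564.8 317.1 107.7] yaw 3.0177 tilt 0.19 w 0.2 ff 4.6 F [-8.6  1.1  6.7] q [ 0.39  0.69  1.33  0.    1.12 -1.06]
time: 30.78
tool_pos: [414.4, 288.8, 410.3]
tcp_rot: [3.135, 0.01, 3.019]
contact_force: [0.1, -0.8, -0.1]
grip_width: 0.4
finger_force: 0.0
time: 30.95
tool_pos: [387.9, 268.2, 406.4]
tcp_rot: [-3.141, -0.0, 3.018]
contact_force: [0.3, 1.2, -0.5]
grip_width: 0.4
finger_force: 0.0
t 30.95 grasp [387.9 268.1 247.4] yaw 3.0179 tilt 0.05 w 0.4 ff 0.0 F [ 0.3  1.2 -0.5] q [ 0.44  0.24  1.66 -0.    1.24 -1.  ]
a [(array([238.3, 246.1]), 0.75), (array([348. , 349.8]), 0.56)] pred on [345.9 352.9] off [373.5 338.2]
dark 74 (np.float64(349.0405405405405), np.float64(353.3783783783784))
probe [(array([287. , 203.8,   4.7,  37.3]), 0.68)] pred [286.5 225.8] [288.3 186.2]
b [(array([150.2, 179. ]), 0.44)] pred on [152.7 175.3] off [147.4 200.4]
dark 47 (np.float64(151.61702127659575), np.float64(177.38297872340425))
probe [(array([294.6, 156.6,  32.1,  34.7]), 0.45), (array([300. , 223. ,   2.7,   9. ]), 0.43)] pred [297.8 227.1] [298.9 216.8]
fan [(-84, 0.695), (-80, 0.758), (-76, 0.828), (-72, 0.871), (-68, 0.85), (-64, 0.786), (-60, 0.715)]
```

```bash
python3 - <<'E'
from fit import *
a=capture("scene");b=capture("top")
p,r=tri([ray(a,(349.04,353.38)),ray(b,(151.62,177.38))]);q,_=tri([ray(a,(373.24,337.9)),ray(b,(148.4,199.75))])
d=np.linalg.norm(p-q);print(p.round(1),np.round(r,1),q.round(1),"chord",d,"swing rad",2*np.arcsin(d/160))
E
```

```text
[587.5 321.7  89.4] [0.5 0.5] [522.9 324.3  93.9] chord 64.78530841055657 swing rad 0.8337568109356526
```

The lever stalled against its stop at 8.6 N and the swing puts the joint at about 0.98. The fan is at y ≈ −71, the probe is upright, and the arm is clear. Handing in.

```bash
python3 -c "
from plant import *
print(close_job())"
```

```text
the job is handed in; nothing more can be done
None
```

I handed the job in at about 31 s on the robot clock, with no verdict returned: by my own measurements the fan hangs about 1 mm from in line with the cooler, the probe stands upright in the cup and the lever is fully over at about 0.98 rad; I viewed 12 pictures, over the limit of 10.

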